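# Refit the colour filters of a set lamp and take a meter reading

## Task

Fit every colour-filter cap lying on the bench into the lamp recess ringed in the cap's own colour: set it in, then press it straight down with the push tool (held in the gripper; never press it home with the fingers) until it snaps fully home, head flat on the lamp. When all caps are home, pick up the light meter and hold it level, square to the grey card, its lens about ten centimetres in front of the card and pointing at the middle of it, steady for two seconds. Leave the push tool and the meter standing upright on their own pads (push tool orange, meter grey), and do not disturb the can, jar, wooden block or parts case.

Things in the scene. Friction and masses are not known exactly. Their poses are not given: they have to be found in the camera images.
- cap_red: red filter cap, 28 mm tall, 30 g, standing on the bench; may be absent. red round head 44 mm across, 18 to 28 mm above the origin (grip this), on a white snap stem 18 mm long, at most 32 mm across, tapering to 26 mm at the lower end. Origin: centre of the stem's underside; z up through the head. Fully home: head's underside on the lamp's top, origin 18 mm below the recess mouth.
- cap_yellow: yellow filter cap, 28 mm tall, 30 g, standing on the bench; may be absent. yellow round head 44 mm across, 18 to 28 mm above the origin (grip this), on a white snap stem 18 mm long, at most 32 mm across, tapering to 26 mm at the lower end. Origin: centre of the stem's underside; z up through the head. Fully home: head's underside on the lamp's top, origin 18 mm below the recess mouth.
- cap_blue: blue filter cap, 28 mm tall, 30 g, standing on the bench; may be absent. blue round head 44 mm across, 18 to 28 mm above the origin (grip this), on a white snap stem 18 mm long, at most 32 mm across, tapering to 26 mm at the lower end. Origin: centre of the stem's underside; z up through the head. Fully home: head's underside on the lamp's top, origin 18 mm below the recess mouth.
- cap_green: green filter cap, 28 mm tall, 30 g, standing on the bench; may be absent. green round head 44 mm across, 18 to 28 mm above the origin (grip this), on a white snap stem 18 mm long, at most 32 mm across, tapering to 26 mm at the lower end. Origin: centre of the stem's underside; z up through the head. Fully home: head's underside on the lamp's top, origin 18 mm below the recess mouth.
- lamp: Black four-lens lamp head lying face up, fixed: 180 x 180 mm, 40 mm high, with four recesses at the corners of an 88 mm square. Origin at the centre of its underside.
- socket_red (a point): Centre of the mouth, level with the lamp's top, of the recess with a red ring (49 to 59 mm across) round it: 35 mm bore, 26 mm deep, four sprung snap bars 6.5 mm below the mouth. A cap set in loosely rests on the bars, its head about 10 mm off the lamp; snapping it home takes about 12 N straight down.
- socket_yellow (a point): Centre of the mouth, level with the lamp's top, of the recess with a yellow ring (49 to 59 mm across) round it: 35 mm bore, 26 mm deep, four sprung snap bars 6.5 mm below the mouth. A cap set in loosely rests on the bars, its head about 10 mm off the lamp; snapping it home takes about 12 N straight down.
- socket_blue (a point): Centre of the mouth, level with the lamp's top, of the recess with a blue ring (49 to 59 mm across) round it: 35 mm bore, 26 mm deep, four sprung snap bars 6.5 mm below the mouth. A cap set in loosely rests on the bars, its head about 10 mm off the lamp; snapping it home takes about 12 N straight down.
- socket_green (a point): Centre of the mouth, level with the lamp's top, of the recess with a green ring (49 to 59 mm across) round it: 35 mm bore, 26 mm deep, four sprung snap bars 6.5 mm below the mouth. A cap set in loosely rests on the bars, its head about 10 mm off the lamp; snapping it home takes about 12 N straight down.
- pusher: Push tool standing upright, 88 mm tall, 150 g: black rubber foot 32 mm across (0 to 10 mm up), aluminium neck 20 mm across, orange collar 40 mm across (34 to 40 mm up), grip 20 mm across (40 to 88 mm up, wooden with an orange end). Grip it just above the collar, so that the fingertips bear on it. Origin: centre of the foot's underside, z up.
- push_pad: Round orange-rimmed pad, fixed, 110 mm across, 4 mm thick: the push tool's place. Origin at the centre of its underside.
- meter: Light meter standing on its white body 84 x 44 x 30 mm (x, y, z), 220 g; black lens barrel at the +x end, its axis 16 mm up, its front 58 mm from the origin. Black grip 32 x 24 mm (x, y) from 30 to 90 mm up, its top blue; take it across the 24 mm (along y). Origin: centre of the underside; x is the way it looks, z up.
- meter_lens (a point): Centre of the front of the meter's lens; axes as the meter's: x is the line of sight.
- meter_pad: Round grey-rimmed pad, fixed, 110 mm across, 4 mm thick: the meter's place. Origin at the centre of its underside.
- card: Grey card 110 x 110 mm on a stand (base 70 x 70 mm, top edge about 222 mm up), fixed, leaning back 20 degrees; its grey face with the round mark looks along -x. Origin on the bench below the card's middle; x level, pointing from its face to its back.
- card_mid (a point): Middle of the card's grey face, 170 mm above the bench (a black and white round mark).
- can: Food can with a green label, bystander: 74 mm across, 110 mm high; origin at the centre of its underside.
- jar: Small jar with a red cap, bystander: 56 mm across, 60 mm high; origin at the centre of its underside.
- block: Wooden block, bystander: 34 x 34 x 26 mm high; origin at the centre of its underside.
- armature: Steel puppet armature on a 90 x 90 mm wooden base, fixed, 200 mm tall, arms reaching 70 mm to the sides; origin at the centre of the base's underside.
- case: Clear parts case with a paper label, bystander: 110 x 160 x 40 mm high; origin at the centre of its underside.
Not all that is in view belongs to the job. What is shaped like the meter but red is not meant. Leave any purple look-alike of the cap_red alone.

How it is judged (in metres and radians):
On the way, in this order (a step that is already met when the one before it is completed fails the run):
1. every cap present is snapped fully home in the recess of its own colour (z of cap_red in the frame of socket_red below -0.016 m and horizontal distance between cap_red and socket_red below 0.004 m and angle between each of cap_red, cap_yellow, cap_blue, cap_green's own z axis and vertical below 0.08 rad and z of cap_yellow in the frame of socket_yellow below -0.016 m and horizontal distance between cap_yellow and socket_yellow below 0.004 m and z of cap_blue in the frame of socket_blue below -0.016 m and horizontal distance between cap_blue and socket_blue below 0.004 m and z of cap_green in the frame of socket_green below -0.016 m and horizontal distance between cap_green and socket_green below 0.004 m), for 0.3 s.
2. the meter is held steady for a second, level and square to the card, its lens 5 to 16 cm from it and aimed at its middle (x of card_mid in the frame of meter_lens between 0.05 and 0.16 m and y of card_mid in the frame of meter_lens between -0.02 and 0.02 m and z of card_mid in the frame of meter_lens between -0.02 and 0.02 m and angle between the x axis of meter and the x axis of card, either way round below 0.3 rad and linear speed of meter below 0.03 m/s and angular speed of meter below 0.2 rad/s), for 1 s.
At the end, for the whole second after the job is handed in: Every cap present is home in the recess of its colour (underside at least 16 mm below the mouth, within 4 mm of its centre, tilted less than 0.08 rad); the push tool and the meter stand upright and at rest, each within 30 mm of the centre of its own pad (all of step 1 and horizontal distance between pusher and push_pad below 0.03 m and height (world z) of each of pusher, meter below 0.008 m and angle between each of pusher, meter's own z axis and vertical below 0.08 rad and linear speed of each of pusher, meter below 0.02 m/s and horizontal distance between meter and meter_pad below 0.03 m); the robot touches nothing.
It fails at once if a cap is pressed home by the fingers, the arm or the meter instead of the push tool ((z of cap_red in the frame of socket_red below -0.016 m and horizontal distance between cap_red and socket_red below 0.004 m and contact force between the fingers and cap_red above 5 N) or (z of cap_red in the frame of socket_red below -0.016 m and horizontal distance between cap_red and socket_red below 0.004 m and contact force between the arm and cap_red above 5 N) or (z of cap_red in the frame of socket_red below -0.016 m and horizontal distance between cap_red and socket_red below 0.004 m and contact force between meter and cap_red above 5 N) or (z of cap_yellow in the frame of socket_yellow below -0.016 m and horizontal distance between cap_yellow and socket_yellow below 0.004 m and contact force between the fingers and cap_yellow above 5 N) or (z of cap_yellow in the frame of socket_yellow below -0.016 m and horizontal distance between cap_yellow and socket_yellow below 0.004 m and contact force between the arm and cap_yellow above 5 N) or (z of cap_yellow in the frame of socket_yellow below -0.016 m and horizontal distance between cap_yellow and socket_yellow below 0.004 m and contact force between meter and cap_yellow above 5 N) or (z of cap_blue in the frame of socket_blue below -0.016 m and horizontal distance between cap_blue and socket_blue below 0.004 m and contact force between the fingers and cap_blue above 5 N) or (z of cap_blue in the frame of socket_blue below -0.016 m and horizontal distance between cap_blue and socket_blue below 0.004 m and contact force between the arm and cap_blue above 5 N) or (z of cap_blue in the frame of socket_blue below -0.016 m and horizontal distance between cap_blue and socket_blue below 0.004 m and contact force between meter and cap_blue above 5 N) or (z of cap_green in the frame of socket_green below -0.016 m and horizontal distance between cap_green and socket_green below 0.004 m and contact force between the fingers and cap_green above 5 N) or (z of cap_green in the frame of socket_green below -0.016 m and horizontal distance between cap_green and socket_green below 0.004 m and contact force between the arm and cap_green above 5 N) or (z of cap_green in the frame of socket_green below -0.016 m and horizontal distance between cap_green and socket_green below 0.004 m and contact force between meter and cap_green above 5 N)).
It fails at once if the can, jar, block or case is pushed more than 30 mm away or knocked over (distance of any of can, jar, block, case from where it was at the start of the episode above 0.03 m or angle between any of can, jar, block, case's own z axis and vertical above 0.4 rad).
Of cap_red, cap_yellow, cap_blue, cap_green only 3 to 4 are there at a start; the rules pass over those that are not, and their reading is None.
At some moment in a run one of cap_red, cap_yellow, cap_blue, cap_green may be knocked a few centimetres aside while the robot is not near it.
Once in a run the grip may slacken for a moment while it holds something.
It also fails if it takes over 210 s, if anything falls off the work surface, if the arm or the gripper's body presses on something with over 40 N, if the wrist force passes 120 N, or if a joint passes its speed limit or range.

## Robot

A 6-joint arm with a two-finger parallel gripper is mounted at the origin on the work surface. World frame = base frame: x ahead of the robot, y to its left, z up, the work surface at z = 0. Lengths are in mm, angles in rad, forces in N, time in s.
With the tool pointing down it reaches from about 350 to 875 mm from the base axis. Payload 4.2 kg.
Tool frame: the origin (TCP) lies on the mounting face of the last link; the fingertips stand 173 mm ahead of it and the grasp point (between the pads) lies 155 mm ahead of it (tcp_to_grasp is the distance from the TCP to the grasp point, in mm); z points along the fingers, y is the direction in which the jaws open and shut (so a half turn about z gives the same grasp; the last joint's range is limited). The gripper opens to 85 mm and grips with 20 to 120 N. Pads are 22 mm wide; open, the fingers measure 114 mm over their backs; the gripper's body (76 mm by 85 mm) begins 54 mm behind the grasp point. The pads swing forward as they close: fully open they stand 13 mm farther back than shut.
Start: joints at [0.259, 0.385, 0.008, 0, -1.194, -0.259], TCP at [624.98, 0.025, 404.712] pointing down, gripper open.
Joint ranges: [-3.14, 3.14], [-1.21, 2.06], [-1.07, 1.41], [-3.16, 2.05], [-2.99, -0.16], [-3.1, 3.1]. Speed limits (rad/s): [2.79, 2.79, 3.14, 3.14, 3.14, 3.14].

## Interface

Orientations are given as a unit quaternion [x, y, z, w].
In Python, from bench import * gives the robot as it stands. The module is installed in compiled form; this text tells all that it offers.
- The arm moves only by the tool apply_moves, never from a script. Its arguments are lists of equal length, an entry for each row: "fingers": the closure, from 0 (fully open) to 1 (shut); "dp": the shift along the world's x, y, z in cm, a list of three; "yaw": the turn about the world's z in degrees. A call has 1 to 10 rows; each row is the pose to reach, as a shift and turn from the pose measured when the call began; what a row does not reach only later rows make up. A row lasts 1/10 s, in which the tool goes at most 50 mm and 8.59 degrees, less where a joint would pass 70% of its speed; a pose out of reach is approached as far as the arm can. A call with a gripper value outside its range is refused whole. The fingers move at their own pace and stop on an object; the grip force is fixed at half the most. Time passes only in rows, so rows that repeat a pose let the fingers close. It gives the time, the measured TCP pose, the force and the opening at its end, in the units of the state.
- read_state(): the state, without advancing time (a new reading comes with each control period).
- get_image(name): name is "scene" or "side" or "wrist"; returns a dict with "color" (480x640x3 uint8, blue, green, red), "mtx" (3x3 intrinsics, pixels), "camera_from_world" (4x4, takes a point from world to camera coordinates); the wrist camera has in their place "tool_from_camera" (4x4, takes a point from camera to tool coordinates, whose origin is the TCP and whose axes are the flange's). Camera axes: x right, y down, z forward; pixel columns grow to the right and rows downward; lengths in mm; the calibration is good to about 2 mm. A picture is of the moment at which its call begins: read the wrist's pose just before it. There is no depth.
- job_done(): hands the job in, once; it reports no verdict.
The state is a dict: "clock": time; "joints": joint angles; "joint_vel": joint speeds; "joint_efforts": joint torques, N m; "position": TCP position; "ee_rot": TCP orientation; "contact_force": force on the tool from outside, world axes, zero at the start; "wrist_torque": the same for the moment, N m; "gripper_width": finger opening in mm.
Only numpy, scipy, OpenCV 4.12 (cv2) and the standard library are available. Lean on these libraries where they do the work, as an engineer would, in place of code of your own. Each camera call takes 0.05 s, during which the arm holds its last target. There are 200 camera calls.

## Working session

There is one attempt and no reset: what is moved stays moved. The work goes in short steps, Python scripts to look and compute and a tool call to move; the robot and the scene stay as the last step left them, time stands still between calls to the robot, and variables do not carry over. Pictures are saved under pics/ and viewed, about 12 in all and at most 16, crops included, and the job is handed in when it is done.

Besides the shell and the picture viewer there is one more tool, called after "Call:" in YAML: its name, and indented under it one key for each argument. apply_moves: Moves the arm, as the interface text tells. Its arguments: {"type":"object","properties":{"fingers":{"type":"array","items":{"type":"number"}},"dp":{"type":"array","items":{"type":"array","items":{"type":"number"}}},"yaw":{"type":"array","items":{"type":"number"}}},"required":["fingers","dp","yaw"]}

```bash
mkdir -p pics; cat > h.py <<'E'
from bench import *
import numpy as np, cv2
from scipy.spatial.transform import Rotation as R
def cam(name):
    s=read_state(); g=get_image(name); K=np.array(g["mtx"])
    if name=="wrist":
        T=np.eye(4);T[:3,:3]=R.from_quat(s["ee_rot"]).as_matrix();T[:3,3]=s["position"]
        W=T@np.array(g["tool_from_camera"])
    else: W=np.linalg.inv(np.array(g["camera_from_world"]))
    return g["color"],K,W
def ray(K,W,uv,z):
    d=W[:3,:3]@np.linalg.inv(K)@np.array([uv[0],uv[1],1.]); o=W[:3,3]
    return o+d*(z-o[2])/d[2]
def proj(K,W,p):
    c=np.linalg.inv(W)@np.append(p,1.); q=K@c[:3]; return q[:2]/q[2]
E
python3 - <<'E'
from h import *
for n in ["scene","side","wrist"]:
    im,K,W=cam(n); cv2.imwrite(f"pics/{n}0.png",im); print(n,W[:3,3].round(),W[:3,2].round(2),K[0,0])
print(read_state())
E
```

```text
scene [1050.  838.  970.] [-0.4  -0.64 -0.65] 559.4529771957749
side [ 441. -937. 1260.] [ 0.06  0.64 -0.77] 614.1568942486566
wrist [624. -68. 372.] [-0.    0.27 -0.96] 427.85435174068874
{'clock': 0.15, 'joints': array([ 2.58592125e-01,  3.85398486e-01,  6.97846878e-03, -3.12472596e-04,
       -1.19398438e+00, -2.58586340e-01]), 'joint_vel': array([-0.00066425, -0.00213241,  0.00382589,  0.00264967,  0.00061618,
       -0.00065927]), 'joint_efforts': array([-6.03353892e-04, -3.92678475e+01,  1.88581592e+01,  4.18858320e+00,
       -3.39302780e-03,  5.70479813e-06]), 'position': array([6.24870082e+02, 2.86928874e-02, 4.03882456e+02]), 'ee_rot': array([-7.07067856e-01,  7.07145232e-01,  5.29787863e-04, -6.22001124e-04]), 'contact_force': array([ 1.1571463 ,  0.17817462, -0.15011155]), 'wrist_torque': array([-0.03834363,  0.00230154, -0.02341554]), 'gripper_width': 85.74565219463277}
```

View pics/scene0.png

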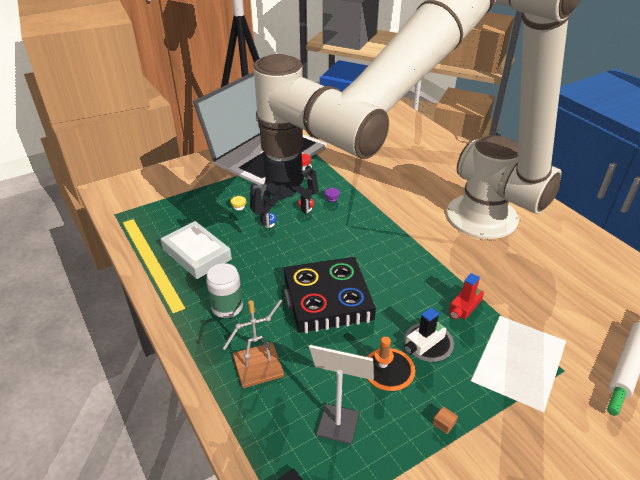

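View pics/side0.png

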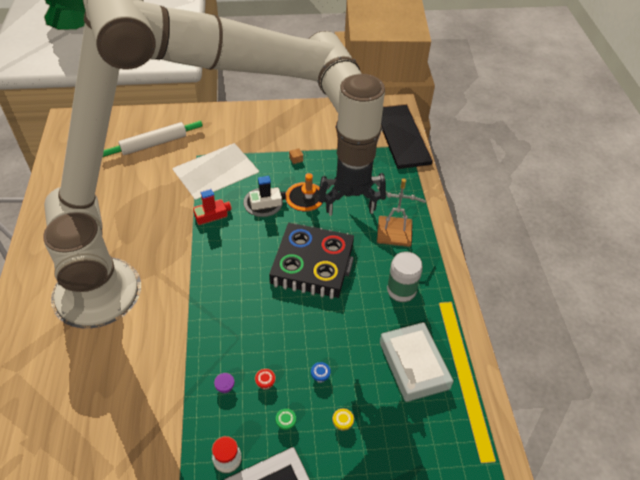

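View pics/wrist0.png

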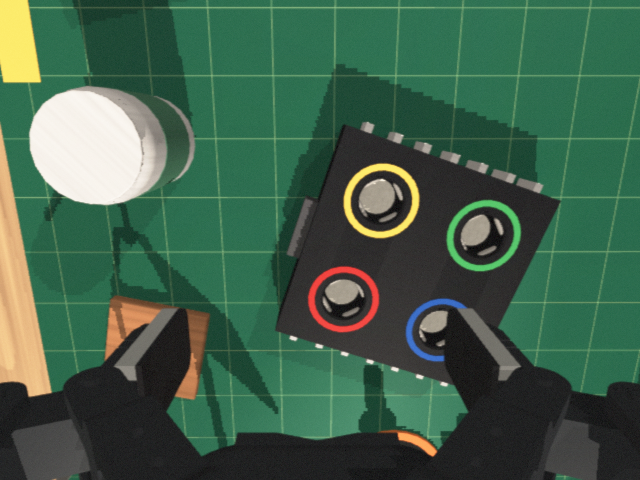

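The side view shows red (265,378), blue (320,371), green (286,418) and yellow (343,419) caps. At (224,382) is the purple decoy, and the red meter decoy is at (210,207). The real meter is white with a blue top at (265,195), and the pusher is at (309,188). Next I'll measure.

```bash
cat >> h.py <<'E'
def mask(im,c):
    h=cv2.cvtColor(im,cv2.COLOR_BGR2HSV)
    lo={"red":[(0,150,110),(7,255,255)],"yellow":[(24,140,130),(34,255,255)],"blue":[(104,130,90),(122,255,255)],"green":[(55,130,115),(72,255,255)],"orange":[(8,190,150),(19,255,255)],"purple":[(130,80,50),(160,255,255)]}[c]
    m=cv2.inRange(h,*map(np.array,lo))
    if c=="red": m|=cv2.inRange(h,(174,150,110),(180,255,255))
    return m
def blobs(im,c,amin=40):
    n,l,st,ce=cv2.connectedComponentsWithStats(mask(im,c))
    return [(ce[i].round(1),st[i]) for i in range(1,n) if st[i][4]>=amin]
E
python3 - <<'E'
from h import *
im,K,W=cam("side")
for c in ["red","yellow","blue","green","orange","purple"]:
    for ce,st in blobs(im,c): 
        print(c,ce,st,"z25",ray(K,W,ce,25)[:2].round(),"z40",ray(K,W,[st[0]+st[2]/2-.5,st[1]+st[3]/2-.5],40)[:2].round(), "z90",ray(K,W,ce,90)[:2].round())
im2,K2,W2=cam("wrist")
for c in ["red","yellow","blue","green"]:
    for ce,st in blobs(im2,c,200): print("wrist",c,ce,st,ray(K2,W2,ce,40).round(1))
a=np.hstack([cv2.resize(im[100:240,180:460],None,fx=2.8,fy=2.8,interpolation=cv2.INTER_CUBIC)])
s=cv2.imread("pics/scene0.png")[265:450,220:500]
s=cv2.resize(s,(784,518)); 
cv2.imwrite("pics/c1.png",cv2.resize(np.vstack([a[:392],s[:]]),None,fx=.65,fy=.65) if 0 else a); cv2.imwrite("pics/c2.png",s)
E
```

```text
red [212.5 209.9] [194 197  37  27 555] z25 [288. 234.] z40 [289. 219.] z90 [296. 172.]
red [332.8 244.2] [321 235  24  19 180] z25 [605.  88.] z40 [602.  77.] z90 [596.  34.]
red [264.8 378.9] [255 369  20  19 155] z25 [ 413. -288.] z40 [ 412. -294.] z90 [ 414. -322.]
red [264.6 377.1] [261 374   9   8  53] z25 [ 412. -284.] z40 [ 414. -293.] z90 [ 414. -318.]
red [224.5 449.2] [212 437  25  26 509] z25 [ 325. -441.] z40 [ 325. -447.] z90 [ 331. -467.]
yellow [325.  270.3] [314 261  23  19 122] z25 [576.   4.] z40 [574.  -7.] z90 [569. -46.]
yellow [466.9 384.1] [ 439  302   57  161 2313] z25 [ 858. -335.] z40 [ 854. -337.] z90 [ 836. -366.]
yellow [342.6 418.8] [332 408  22  22 197] z25 [ 574. -394.] z40 [ 572. -400.] z90 [ 567. -423.]
yellow [342.9 417.8] [339 414   9   9  68] z25 [ 575. -392.] z40 [ 573. -399.] z90 [ 568. -421.]
blue [263.8 180. ] [258 177  12   7  71] z25 [433. 341.] z40 [432. 326.] z90 [433. 274.]
blue [207.1 193.4] [202 190  12   7  54] z25 [272. 298.] z40 [275. 285.] z90 [281. 233.]
blue [300.1 238.1] [289 229  23  18 126] z25 [520. 115.] z40 [519. 105.] z90 
[... 509 characters left out ...]
8] z25 [ 453. -383.] z40 [ 452. -390.] z90 [ 452. -412.]
green [285.2 417.7] [281 414   9   8  55] z25 [ 453. -382.] z40 [ 452. -388.] z90 [ 452. -411.]
orange [301.6 196.2] [286 183  35  28 260] z25 [536. 269.] z40 [539. 253.] z90 [531. 206.]
purple [224.  382.5] [215 373  19  20 299] z25 [ 323. -290.] z40 [ 324. -298.] z90 [ 329. -324.]
wrist red [343.3 298.1] [ 308  266   72   66 1334] [602.1  73.2  40. ]
wrist yellow [17.5 42.5] [   0    0   41   82 2804] [ 837.2 -123.5   40. ]
wrist yellow [381.3 199.5] [ 345  164   74   73 1175] [573.6 -10.1  40. ]
wrist blue [427.2 325.2] [406 298  61  63 781] [530.2  98.2  40. ]
wrist green [483.7 234.4] [ 447  200   74   71 1321] [490.3  18.3  40. ]
```

View pics/c1.png

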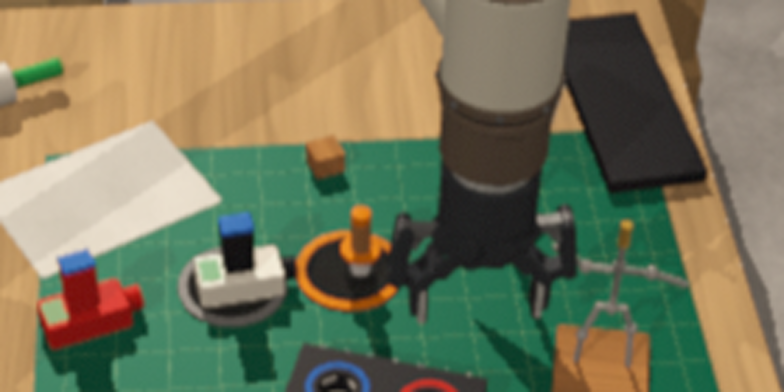

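View pics/c2.png

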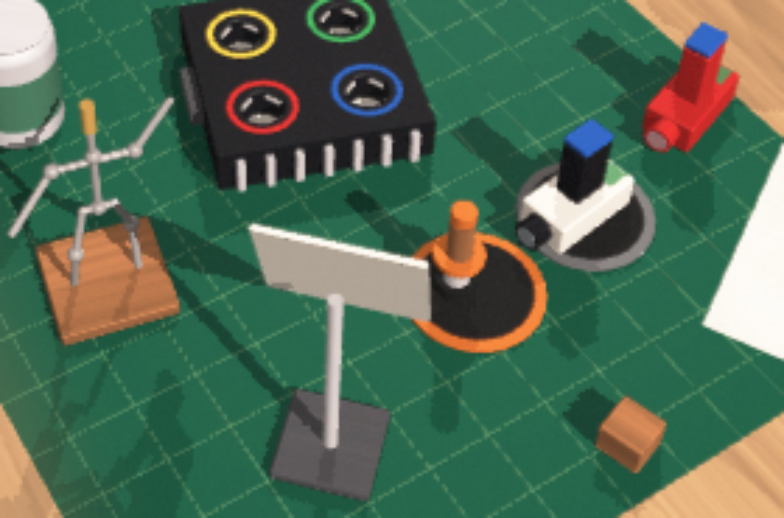

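The white meter with the blue top and its barrel towards +x is the one meant. All four caps are present. I'll move the wrist camera over them to refine their positions.

Call:
apply_moves:
  fingers: [0,0,0,0,0,0,0,0,0,0]
  dp:
    - [-13,-31,0]
    - [-13,-31,0]
    - [-13,-31,0]
    - [-13,-31,0]
    - [-13,-31,0]
    - [-13,-31,0]
    - [-13,-31,0]
    - [-13,-31,0]
    - [-13,-31,0]
    - [-13,-31,0]
  yaw: [0,0,0,0,0,0,0,0,0,0]

```text
clock: 1.25
position: [495.2, -309.4, 404.1]
ee_rot: [0.707, -0.707, -0.0, 0.0]
contact_force: [0.9, 0.2, 0.8]
gripper_width: 85.1
```

```bash
cat >> h.py <<'E'
def discs(im,K,W,z,cols=("red","yellow","blue","green","purple"),amin=300,clo=9):
    """outer filled contour per colour, ellipse centre -> world at height z"""
    out=[]
    for c in cols:
        m=cv2.morphologyEx(mask(im,c),cv2.MORPH_CLOSE,np.ones((clo,clo)))
        for k in cv2.findContours(m,cv2.RETR_EXTERNAL,cv2.CHAIN_APPROX_NONE)[0]:
            if cv2.contourArea(k)<amin: continue
            e=cv2.fitEllipse(cv2.convexHull(k)); p=ray(K,W,e[0],z)
            out.append((c,np.round(e[0]).tolist(),np.round(e[1]).tolist(),p[:2].round(1).tolist()))
    return out
E
python3 - <<'E'
from h import *
im,K,W=cam("wrist"); cv2.imwrite("pics/w1.png",im)
print(read_state()["position"])
for d in discs(im,K,W,25): print(d)
E
```

```text
[ 495.38355255 -309.0992939   404.17479549]
('red', [416.0, 235.0], [51.0, 53.0], [411.8, -287.1])
('red', [566.0, 8.0], [73.0, 91.0], [312.0, -458.5])
('yellow', [215.0, 100.0], [56.0, 61.0], [572.7, -394.5])
('blue', [268.0, 243.0], [51.0, 51.0], [535.8, -279.8])
('green', [372.0, 114.0], [56.0, 60.0], [451.5, -384.4])
('purple', [522.0, 231.0], [51.0, 56.0], [322.8, -290.1])
```

View pics/w1.png

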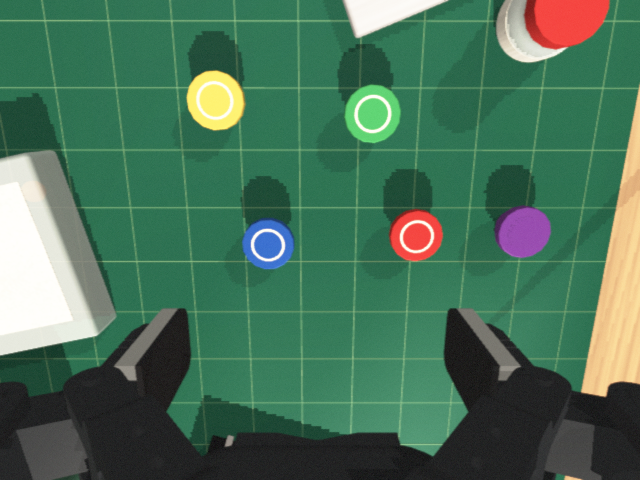

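The wrist picture agrees with the side view: red (416,235), blue (268,243), green (372,114), yellow (215,100). The purple decoy is at (522,231), 89 mm from red. I'll grasp red first.

Call:
apply_moves:
  fingers: [0,0,0,0,0,0,0,0,0,0]
  dp:
    - [-8.3,2.2,-5]
    - [-8.3,2.2,-10]
    - [-8.3,2.2,-14]
    - [-8.3,2.2,-17]
    - [-8.3,2.2,-19]
    - [-8.3,2.2,-20.5]
    - [-8.3,2.2,-21.5]
    - [-8.3,2.2,-22.1]
    - [-8.3,2.2,-22.1]
    - [-8.3,2.2,-22.1]
  yaw: [0,0,0,0,0,0,0,0,0,0]

```text
clock: 2.3
position: [412.9, -287.0, 183.9]
ee_rot: [0.708, -0.706, 0.0, -0.0]
contact_force: [-0.6, 0.6, -0.7]
gripper_width: 85.4
```

Call:
apply_moves:
  fingers: [1,1,1,1,1,1,1,1,1,1]
  dp:
    - [0,0,0]
    - [0,0,0]
    - [0,0,0]
    - [0,0,0]
    - [0,0,0]
    - [0,0,0]
    - [0,0,0.5]
    - [0,0,3]
    - [0,0,8]
    - [0,0,12]
  yaw: [0,0,0,0,0,0,0,0,0,0]

```text
clock: 3.3
position: [412.8, -287.1, 305.9]
ee_rot: [0.708, -0.706, 0.001, 0.0]
contact_force: [0.6, -0.3, -0.5]
gripper_width: 41.6
```

```bash
python3 - <<'E'
from h import *
im,K,W=cam("wrist"); cv2.imwrite("pics/w2.png",im)
s=read_state();print(s["position"],s["gripper_width"])
for d in discs(im,K,W,s["position"][2]-183+28): print(d)
E
```

```text
[ 414.66760567 -287.96626067  312.86053053] 41.510128763885795
('red', [317.0, 335.0], [128.0, 131.0], [412.6, -294.4])
('yellow', [20.0, 45.0], [78.0, 98.0], [486.9, -374.0])
('blue', [114.0, 253.0], [71.0, 76.0], [470.3, -319.9])
('green', [245.0, 66.0], [82.0, 90.0], [431.0, -369.3])
('purple', [469.0, 237.0], [71.0, 76.0], [369.9, -324.7])
```

View pics/w2.png

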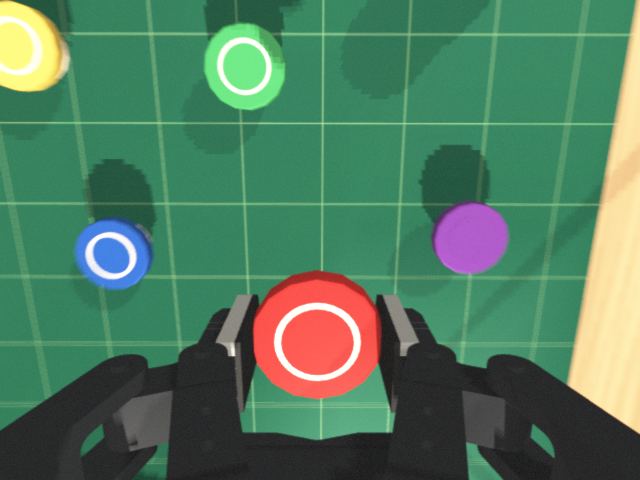

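Red is held flat. I'll carry it to a spot behind the lamp, where the camera can see the recesses while the cap is in hand.

Call:
apply_moves:
  fingers: [1,1,1,1,1,1,1,1,1,1]
  dp:
    - [0,2,8]
    - [13.3,41,9]
    - [13.3,41,9]
    - [13.3,41,9]
    - [13.3,41,9]
    - [13.3,41,9]
    - [13.3,41,9]
    - [13.3,41,9]
    - [13.3,41,9]
    - [13.3,41,9]
  yaw: [0,0,0,0,0,0,0,0,0,0]

```text
clock: 4.35
position: [548.4, 125.5, 403.2]
ee_rot: [0.71, -0.705, 0.007, -0.003]
contact_force: [-0.9, -0.1, 0.1]
gripper_width: 41.7
```

Call:
apply_moves:
  fingers: [1,1,1]
  dp:
    - [0,0,0]
    - [0,0,0]
    - [0,0,0]
  yaw: [0,0,0]

```text
clock: 4.65
position: [547.9, 124.5, 402.8]
ee_rot: [0.709, -0.705, 0.007, -0.002]
contact_force: [-1.0, -1.4, -0.3]
gripper_width: 41.3
```

```bash
python3 - <<'E'
from h import *
s=read_state();print(s["position"],s["gripper_width"],s["joint_vel"].round(3))
im,K,W=cam("wrist"); cv2.imwrite("pics/w3.png",im)
for d in discs(im,K,W,40): print(d)
print("held",discs(im,K,W,s["position"][2]-155.5,("red",)))
im,K,W=cam("side"); cv2.imwrite("pics/s3.png",im)
for d in discs(im,K,W,40,amin=100,clo=5): print("side",d)
E
```

```text
[547.8953567  124.47939962 402.84399126] 41.260327266078804 [-0.011 -0.007 -0.003  0.002  0.    -0.001]
('red', [642.0, 337.0], [79.0, 192.0], [277.3, 226.8])
('red', [317.0, 335.0], [128.0, 132.0], [551.7, 227.8])
('red', [252.0, 150.0], [77.0, 81.0], [601.6, 73.8])
('blue', [361.0, 188.0], [76.0, 77.0], [518.5, 102.2])
held [('red', [642.0, 337.0], [79.0, 192.0], [446.9, 119.8]), ('red', [317.0, 335.0], [128.0, 132.0], [549.5, 120.2]), ('red', [252.0, 150.0], [77.0, 81.0], [568.2, 62.6])]
side ('red', [224.0, 449.0], [25.0, 26.0], [326.2, -446.6])
side ('red', [333.0, 244.0], [19.0, 24.0], [603.1, 75.5])
side ('red', [211.0, 209.0], [25.0, 38.0], [287.1, 221.7])
side ('red', [313.0, 175.0], [14.0, 19.0], [572.4, 336.1])
side ('yellow', [343.0, 419.0], [20.0, 20.0], [572.6, -400.7])
side ('yellow', [468.0, 387.0], [18.0, 213.0], [852.9, -349.2])
side ('yellow', [325.0, 270.0], [19.0, 23.0], [574.5, -7.6])
side ('blue', [320.0, 372.0], [18.0, 18.0], [536.0, -287.5])
side ('blue', [300.0, 238.0], [17.0, 23.0], [519.3, 103.8])
side ('green', [282.0, 411.0], [21.0, 35.0], [446.0, -372.9])
side ('green', [291.0, 264.0], [18.0, 23.0], [491.0, 20.1])
side ('purple', [224.0, 382.0], [19.0, 20.0], [324.2, -297.8])
```

View pics/w3.png

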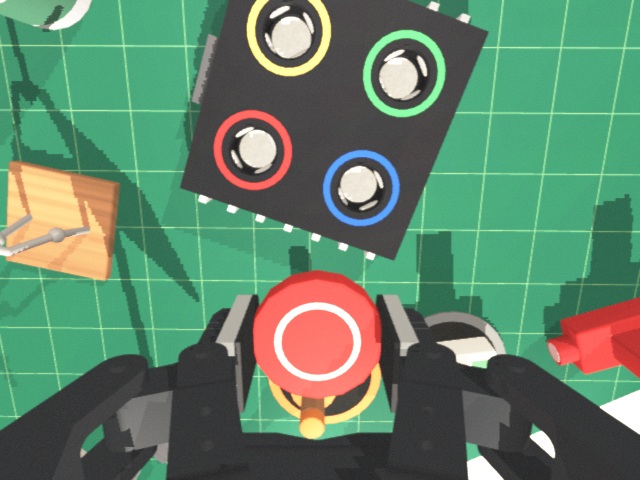

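Ring centres (wrist pixels): yellow (288,32), green (403,74), red (252,150), blue (361,188). The held red cap is flat. Lower it into the red recess.

Call:
apply_moves:
  fingers: [1,1,1,1,1,1,1,1,1,1]
  dp:
    - [5.2,-4.8,-2]
    - [5.2,-4.8,-6]
    - [5.2,-4.8,-10]
    - [5.2,-4.8,-13]
    - [5.2,-4.8,-15]
    - [5.2,-4.8,-15.8]
    - [5.2,-4.8,-15.8]
    - [5.2,-4.8,-15.8]
    - [5.2,-4.8,-15.8]
    - [5.2,-4.8,-15.8]
  yaw: [0,0,0,0,0,0,0,0,0,0]

```text
clock: 5.75
position: [600.2, 76.3, 246.6]
ee_rot: [0.709, -0.705, 0.008, -0.004]
contact_force: [-0.2, -0.2, -0.5]
gripper_width: 41.5
```

```bash
python3 - <<'E'
from h import *
s=read_state();print(s["position"],s["gripper_width"],s["ee_rot"].round(4),s["contact_force"])
im,K,W=cam("wrist")
print("held",discs(im,K,W,s["position"][2]-157,("red",)))
im,K,W=cam("side"); print("side held",discs(im,K,W,s["position"][2]-157,("red",),amin=100,clo=5))
E
```

```text
[600.2362719   76.2750107  246.56817488] 41.472614529686865 [ 0.7091 -0.7051  0.0078 -0.0039] [-0.21019055 -0.15462082 -0.48111565]
held [('red', [319.0, 308.0], [149.0, 185.0], [601.9, 63.5])]
side held [('red', [225.0, 449.0], [24.0, 26.0], [331.3, -466.7]), ('red', [333.0, 240.0], [25.0, 29.0], [598.0, 49.7]), ('red', [211.0, 209.0], [25.0, 38.0], [293.4, 174.8])]
```

Call:
apply_moves:
  fingers: [1,1,1,1,1,1]
  dp:
    - [0,0,-1.2]
    - [0,0,-2]
    - [0,0,-2.6]
    - [0,0,-2.9]
    - [0,0,-2.9]
    - [0,0,-2.9]
  yaw: [0,0,0,0,0,0]

```text
clock: 6.45
position: [599.8, 75.7, 216.8]
ee_rot: [0.709, -0.705, 0.007, -0.003]
contact_force: [0.0, -3.3, 0.7]
gripper_width: 41.5
```

Call:
apply_moves:
  fingers: [0.2,0.2,0.2,0.2,0.2,0.2,0.2,0.2,0.2,0.2]
  dp:
    - [0,-0.1,0]
    - [0,-0.1,0]
    - [0,-0.1,0]
    - [0,-0.1,0]
    - [0,-0.1,2]
    - [0,0,6]
    - [0,0,11]
    - [0,5,16]
    - [0,6,17]
    - [0,6,17]
  yaw: [0,0,0,0,0,0,0,0,0,0]

```text
clock: 7.45
position: [600.5, 138.4, 391.8]
ee_rot: [0.71, -0.704, 0.009, -0.007]
contact_force: [0.6, -0.8, 0.4]
gripper_width: 68.4
```

```bash
python3 - <<'E'
from h import *
s=read_state();print(s["position"],s["gripper_width"],s["ee_rot"].round(4),s["contact_force"])
im,K,W=cam("wrist");cv2.imwrite("pics/w4.png",im)
print(discs(im,K,W,40)); print("z58",discs(im,K,W,58,("red",)))
c=proj(K,W,[602,74,50]).astype(int); print(c)
x0,y0=max(c[0]-110,0),max(c[1]-100,0)
cv2.imwrite("pics/c4.png",cv2.resize(im[y0:y0+200,x0:x0+240],None,fx=2.5,fy=2.5))
E
```

```text
[600.45443296 138.41624175 391.8369252 ] 68.4064938846006 [ 0.7102 -0.7039  0.0094 -0.0075] [ 0.64709015 -0.8318827   0.43434833]
[('red', [328.0, 129.0], [82.0, 84.0], [601.2, 73.6]), ('blue', [440.0, 170.0], [78.0, 84.0], [518.3, 102.0])]
z58 [('red', [328.0, 129.0], [82.0, 84.0], [601.2, 73.4])]
[326 129]
```

View pics/c4.png

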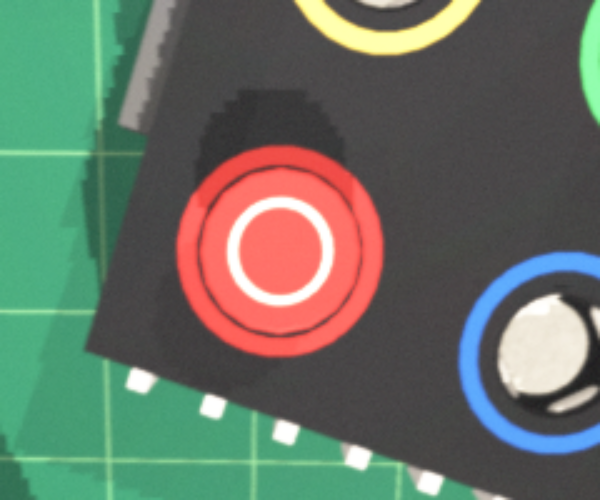

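Red is seated and centred in the red ring, loose. Blue is next.

Call:
apply_moves:
  fingers: [0.2,0,0,0,0,0,0,0,0,0]
  dp:
    - [-6.4,-41.8,-9]
    - [-6.4,-41.8,-9]
    - [-6.4,-41.8,-9]
    - [-6.4,-41.8,-9]
    - [-6.4,-41.8,-9]
    - [-6.4,-41.8,-9]
    - [-6.4,-41.8,-9]
    - [-6.4,-41.8,-9]
    - [-6.4,-41.8,-9]
    - [-6.4,-41.8,-9]
  yaw: [0,0,0,0,0,0,0,0,0,0]

```text
clock: 8.5
position: [533.6, -284.5, 295.8]
ee_rot: [0.707, -0.707, 0.006, -0.004]
contact_force: [0.2, 0.4, 0.1]
gripper_width: 85.6
```

```bash
cat >> h.py <<'E'
def settle(n=4):
    for _ in range(n): get_image("side")
def rep():
    s=read_state(); r=R.from_quat(s["ee_rot"]).as_matrix()
    print("t",round(s["clock"],2),"tcp",s["position"].round(1),"grasp155",(s["position"]+155*r[:,2]).round(1),"tilt",r[:2,2].round(4),"jaw",r[:2,1].round(3),"w",round(s["gripper_width"],1),"F",np.round(s["contact_force"],1))
    return s
E
python3 - <<'E'
from h import *
settle(); rep(); im,K,W=cam("wrist")
for d in discs(im,K,W,25): print(d)
E
```

```text
t 8.7 tcp [ 535.7 -280.2  298.6] grasp155 [ 538.4 -280.8  143.6] tilt [ 0.0176 -0.0039] jaw [-1.    -0.008] w 85.5 F [ 0.2  0.6 -0.4]
('blue', [324.0, 246.0], [73.0, 73.0], [535.8, -279.9])
('green', [488.0, 54.0], [83.0, 97.0], [451.7, -384.3])
```

Call:
apply_moves:
  fingers: [0,0,0,0,0,1,1,1,1,1]
  dp:
    - [-0.3,0.1,-4.5]
    - [-0.3,0.1,-8]
    - [-0.3,0.1,-10.5]
    - [-0.3,0.1,-11.5]
    - [-0.3,0.1,-11.5]
    - [-0.3,0.1,-11.5]
    - [-0.3,0.1,-11.5]
    - [-0.3,0.1,-11.5]
    - [-0.3,0.1,-11.5]
    - [-0.3,0.1,-11.5]
  yaw: [0,0,0,0,0,0,0,0,0,0]

```text
clock: 9.75
position: [533.6, -279.1, 185.9]
ee_rot: [0.71, -0.704, 0.009, -0.006]
contact_force: [-0.4, 1.0, 5.6]
gripper_width: 41.8
```

```bash
python3 - <<'E'
from h import *
settle(2); rep()
E
```

```text
t 9.85 tcp [ 533.6 -279.1  186. ] grasp155 [ 537.  -279.9   31. ] tilt [ 0.0216 -0.0052] jaw [-1.    -0.009] w 41.3 F [-0.3  0.9  6.4]
```

Call:
apply_moves:
  fingers: [1,1,1,1,1,1,1,1,1,1]
  dp:
    - [0,0,5]
    - [-1.5,3,9]
    - [-1.5,38,10]
    - [-1.5,38,10]
    - [-1.5,38,10]
    - [-1.5,38,10]
    - [-1.5,38,10]
    - [-1.5,38,10]
    - [-1.5,38,10]
    - [-1.5,38,10]
  yaw: [0,0,0,0,0,0,0,0,0,0]

```text
clock: 10.85
position: [518.9, 105.7, 287.1]
ee_rot: [0.713, -0.701, 0.01, -0.008]
contact_force: [-0.0, -0.7, 0.3]
gripper_width: 41.6
```

```bash
python3 - <<'E'
from h import *
settle(4); s=rep(); im,K,W=cam("wrist")
print(discs(im,K,W,s["position"][2]-160,("blue",))); print(discs(im,K,W,40,("yellow","green","red")))
E
```

```text
t 11.05 tcp [518.3 100.3 286. ] grasp155 [521.6  99.5 131. ] tilt [ 0.0212 -0.0052] jaw [-1.    -0.009] w 41.2 F [-0.1  0.3 -0.8]
[('blue', [321.0, 304.0], [140.0, 190.0], [520.2, 87.7])]
[('yellow', [255.0, 44.0], [34.0, 89.0], [552.6, -4.0]), ('green', [347.0, 78.0], [30.0, 81.0], [509.8, 10.4]), ('red', [163.0, 208.0], [112.0, 120.0], [602.2, 73.5])]
```

Call:
apply_moves:
  fingers: [1,1,1,1,1,1,0.2,0.2,0.2,0.2]
  dp:
    - [-0.3,0.3,-1]
    - [-0.3,0.3,-3]
    - [-0.3,0.3,-5]
    - [-0.3,0.3,-6.3]
    - [-0.3,0.3,-6.8]
    - [-0.3,0.3,-6.8]
    - [-0.3,0.3,-6.8]
    - [-0.3,0.3,-6.8]
    - [-0.3,0.3,-6.8]
    - [-0.3,0.3,-6.8]
  yaw: [0,0,0,0,0,0,0,0,0,0]

```text
clock: 12.1
position: [515.3, 102.7, 218.2]
ee_rot: [0.71, -0.704, 0.009, -0.006]
contact_force: [0.9, 0.4, -0.3]
gripper_width: 68.2
```

Call:
apply_moves:
  fingers: [0.2,0.2,0.2,0.2,0.2,0.2,0.2,0.2,0.2,0.2]
  dp:
    - [0,0,3]
    - [0,0,8]
    - [0,0,12]
    - [0,6,16]
    - [0,6,16]
    - [0,6,16]
    - [0,6,16]
    - [0,6,16]
    - [0,6,16]
    - [0,6,16]
  yaw: [0,0,0,0,0,0,0,0,0,0]

```text
clock: 13.1
position: [515.3, 162.0, 377.5]
ee_rot: [0.709, -0.705, 0.009, -0.005]
contact_force: [-0.3, 0.5, -0.4]
gripper_width: 68.4
```

```bash
python3 - <<'E'
from h import *
s=rep(); im,K,W=cam("wrist")
# white ring on the head top, z 60
h=cv2.cvtColor(im,cv2.COLOR_BGR2HSV); m=cv2.inRange(h,(0,0,215),(180,40,255))
for k in cv2.findContours(m,cv2.RETR_EXTERNAL,cv2.CHAIN_APPROX_NONE)[0]:
    if cv2.contourArea(k)>300:
        e=cv2.fitEllipse(k); print(np.round(e[0]),np.round(e[1]),ray(K,W,e[0],60)[:2].round(1))
print(discs(im,K,W,40))
E
```

```text
t 13.1 tcp [515.3 162.  377.5] grasp155 [518.4 161.1 222.5] tilt [ 0.02   -0.0062] jaw [-1.    -0.007] w 68.4 F [-0.3  0.5 -0.4]
[523. 469.] [25. 49.] [355.4 357.6]
[630. 385.] [26. 33.] [286.3 279.8]
[394. 351.] [46. 85.] [463.6 254.4]
[478. 320.] [10. 48.] [404.2 228.5]
[322. 141.] [43. 44.] [518.4 103.2]
[192.  92.] [43. 47.] [601.2  73.7]
[364.  16.] [37. 43.] [493.6  29.7]
[('red', [659.0, 310.0], [90.0, 256.0], [260.9, 227.8]), ('red', [200.0, 95.0], [86.0, 93.0], [601.4, 73.8]), ('blue', [427.0, 402.0], [15.0, 37.0], [430.2, 312.0]), ('blue', [322.0, 138.0], [85.0, 87.0], [518.4, 102.1])]
```

Call:
apply_moves:
  fingers: [0.2,0,0,0,0,0,0,0,0,0]
  dp:
    - [-6.6,-45,-7]
    - [-6.6,-45,-7]
    - [-6.6,-45,-7]
    - [-6.6,-45,-7]
    - [-6.6,-45,-7]
    - [-6.6,-45,-7]
    - [-6.6,-45,-7]
    - [-6.6,-45,-7]
    - [-6.6,-45,-7]
    - [-6.6,-45,-7]
  yaw: [0,0,0,0,0,0,0,0,0,0]

```text
clock: 14.15
position: [448.0, -291.7, 306.3]
ee_rot: [0.707, -0.707, 0.008, -0.004]
contact_force: [0.1, 0.6, 0.4]
gripper_width: 85.5
```

```bash
python3 - <<'E'
from h import *
settle(5); rep(); im,K,W=cam("wrist")
for d in discs(im,K,W,25): print(d)
E
```

```text
t 14.4 tcp [ 449.5 -287.   307.8] grasp155 [ 452.7 -288.   152.8] tilt [ 0.0205 -0.0058] jaw [-1.    -0.008] w 85.4 F [ 0.9 -1.2  0.1]
('yellow', [108.0, 51.0], [75.0, 88.0], [570.3, -394.0])
('green', [324.0, 70.0], [80.0, 86.0], [451.5, -384.8])
('purple', [537.0, 239.0], [71.0, 79.0], [322.7, -290.4])
```

Call:
apply_moves:
  fingers: [0,0,0,0,0,0,1,1,1,1]
  dp:
    - [-0.1,-5,0]
    - [-0.1,-9.7,-1]
    - [-0.1,-9.7,-5]
    - [-0.1,-9.7,-9]
    - [-0.1,-9.7,-12]
    - [-0.1,-9.7,-12.3]
    - [-0.1,-9.7,-12.3]
    - [-0.1,-9.7,-12.3]
    - [-0.1,-9.7,-12.3]
    - [-0.1,-9.7,-12.3]
  yaw: [0,0,0,0,0,0,0,0,0,0]

```text
clock: 15.45
position: [449.7, -383.9, 187.7]
ee_rot: [0.71, -0.704, 0.012, -0.006]
contact_force: [0.0, 1.6, 4.9]
gripper_width: 41.6
```

```bash
python3 - <<'E'
from h import *
settle(4); rep()
E
```

```text
t 15.65 tcp [ 449.7 -384.   187.7] grasp155 [ 453.6 -385.3   32.8] tilt [ 0.0253 -0.0084] jaw [-1.   -0.01] w 41.2 F [0.5 1.6 6.3]
```

Call:
apply_moves:
  fingers: [1,1,1,1,1,1,1,1,1,1]
  dp:
    - [0,0,5]
    - [1,3,9]
    - [3.7,40.4,10]
    - [3.7,40.4,10]
    - [3.7,40.4,10]
    - [3.7,40.4,10]
    - [3.7,40.4,10]
    - [3.7,40.4,10]
    - [3.7,40.4,10]
    - [3.7,40.4,10]
  yaw: [0,0,0,0,0,0,0,0,0,0]

```text
clock: 16.65
position: [486.7, 23.1, 289.4]
ee_rot: [0.712, -0.703, 0.013, -0.008]
contact_force: [-0.2, -0.2, -0.5]
gripper_width: 41.1
```

```bash
python3 - <<'E'
from h import *
settle(5); rep()
E
```

```text
t 16.9 tcp [486.4  19.8 288.3] grasp155 [490.4  18.6 133.4] tilt [ 0.0262 -0.008 ] jaw [-1.   -0.01] w 41.5 F [ 0.3 -0.5 -0.9]
```

Call:
apply_moves:
  fingers: [1,1,1,1,1,1,0.2,0.2,0.2,0.2]
  dp:
    - [0,0.1,-1]
    - [0,0.1,-3]
    - [0,0.1,-5]
    - [0,0.1,-6.3]
    - [0,0.1,-6.8]
    - [0,0.1,-6.8]
    - [0,0.1,-6.8]
    - [0,0.1,-6.8]
    - [0,0.1,-6.8]
    - [0,0.1,-6.8]
  yaw: [0,0,0,0,0,0,0,0,0,0]

```text
clock: 17.9
position: [486.4, 20.8, 220.7]
ee_rot: [0.71, -0.704, 0.012, -0.007]
contact_force: [-0.3, -0.3, 0.3]
gripper_width: 68.2
```

Call:
apply_moves:
  fingers: [0.2,0.2,0.2,0.2,0.2,0.2,0.2,0.2,0.2,0.2]
  dp:
    - [0,0,3]
    - [0,0,8]
    - [0,0,12]
    - [3,12,16]
    - [3,12,16]
    - [3,12,16]
    - [3,12,16]
    - [3,12,16]
    - [3,12,16]
    - [3,12,16]
  yaw: [0,0,0,0,0,0,0,0,0,0]

```text
clock: 18.9
position: [516.0, 139.8, 380.3]
ee_rot: [0.71, -0.704, 0.012, -0.006]
contact_force: [-0.1, 0.1, -0.8]
gripper_width: 68.4
```

```bash
cat >> h.py <<'E'
def rings(im,K,W,z=60):
    h=cv2.cvtColor(im,cv2.COLOR_BGR2HSV); m=cv2.inRange(h,(0,0,215),(180,60,255))
    for k in cv2.findContours(m,cv2.RETR_EXTERNAL,cv2.CHAIN_APPROX_NONE)[0]:
        if cv2.contourArea(k)>300:
            e=cv2.fitEllipse(k); p=ray(K,W,e[0],z)[:2]
            if 450<p[0]<640 and -50<p[1]<140: print("whitering",np.round(e[0]),np.round(e[1]),p.round(1))
E
python3 - <<'E'
from h import *
s=rep(); im,K,W=cam("wrist"); cv2.imwrite("pics/w5.png",im)
rings(im,K,W);print(discs(im,K,W,40))
im,K,W=cam("side"); print("side",discs(im,K,W,40,amin=100,clo=5))
E
```

```text
t 18.9 tcp [516.  139.8 380.3] grasp155 [520.  138.5 225.3] tilt [ 0.0257 -0.0084] jaw [-1.    -0.008] w 68.4 F [-0.1  0.1 -0.8]
whitering [325. 176.] [42. 42.] [518.4 103.1]
whitering [200. 129.] [42. 44.] [601.1  73.6]
whitering [373.  40.] [46. 50.] [490.1  19.7]
whitering [248.  12.] [28. 42.] [566.9   3.6]
[('red', [692.0, 338.0], [102.0, 324.0], [232.3, 228.0]), ('red', [208.0, 129.0], [83.0, 89.0], [601.4, 73.7]), ('blue', [326.0, 171.0], [83.0, 83.0], [518.3, 102.1]), ('green', [368.0, 22.0], [55.0, 67.0], [491.5, 5.2])]
side [('red', [224.0, 449.0], [25.0, 26.0], [325.9, -446.9]), ('red', [333.0, 243.0], [20.0, 24.0], [603.1, 79.4]), ('red', [211.0, 209.0], [25.0, 38.0], [287.1, 221.7]), ('yellow', [365.0, 422.0], [20.0, 21.0], [618.0, -410.1]), ('yellow', [468.0, 387.0], [18.0, 223.0], [852.8, -349.2]), ('yellow', [325.0, 270.0], [19.0, 23.0], [574.4, -7.7]), ('blue', [300.0, 237.0], [19.0, 22.0], [519.5, 107.5]), ('green', [291.0, 263.0], [21.0, 22.0], [490.8, 22.4]), ('purple', [224.0, 382.0], [19.0, 20.0], [324.4, -297.9])]
```

Green is seated. The yellow cap has been knocked aside and is now near (618,-403), so I'll follow it there.

Call:
apply_moves:
  fingers: [0.2,0,0,0,0,0,0,0,0,0]
  dp:
    - [9.6,-45,-7]
    - [9.6,-45,-7]
    - [9.6,-45,-7]
    - [9.6,-45,-7]
    - [9.6,-45,-7]
    - [9.6,-45,-7]
    - [9.6,-45,-7]
    - [9.6,-45,-7]
    - [9.6,-45,-7]
    - [9.6,-45,-7]
  yaw: [0,0,0,0,0,0,0,0,0,0]

```text
clock: 20.0
position: [611.5, -314.8, 308.5]
ee_rot: [0.708, -0.706, 0.011, -0.006]
contact_force: [0.2, 1.1, 0.1]
gripper_width: 85.8
```

```bash
python3 - <<'E'
from h import *
settle(5); rep(); im,K,W=cam("wrist"); cv2.imwrite("pics/w6.png",im)
for d in discs(im,K,W,25): print(d)
E
```

```text
t 20.25 tcp [ 611.9 -309.3  310.6] grasp155 [ 616.  -310.5  155.7] tilt [ 0.026  -0.0079] jaw [-1.    -0.009] w 85.2 F [-0.4  0.9  0.1]
('yellow', [-7.0, 338.0], [25.0, 91.0], [835.0, -239.5])
('yellow', [320.0, 77.0], [78.0, 83.0], [618.0, -404.3])
```

View pics/w6.png

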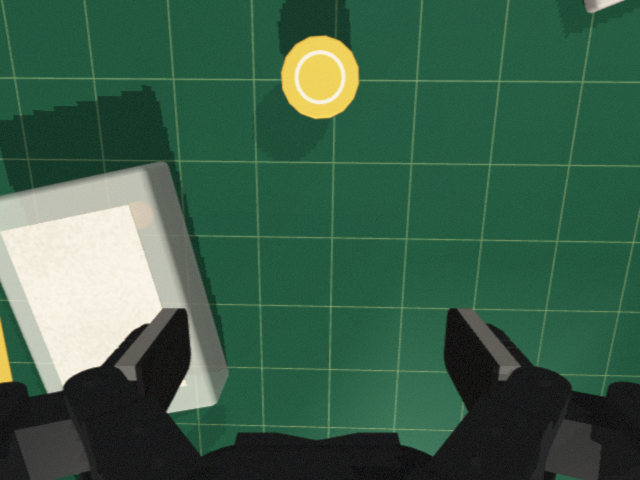

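Yellow is upright at (320,77), clear of the case, whose corner is at (165,165).

Call:
apply_moves:
  fingers: [0,0,0,0,0,0,1,1,1,1]
  dp:
    - [0.2,-5,0]
    - [0.2,-9.4,-1]
    - [0.2,-9.4,-5]
    - [0.2,-9.4,-9]
    - [0.2,-9.4,-12]
    - [0.2,-9.4,-12.5]
    - [0.2,-9.4,-12.5]
    - [0.2,-9.4,-12.5]
    - [0.2,-9.4,-12.5]
    - [0.2,-9.4,-12.5]
  yaw: [0,0,0,0,0,0,0,0,0,0]

```text
clock: 21.3
position: [615.2, -403.0, 189.6]
ee_rot: [0.711, -0.703, 0.015, -0.007]
contact_force: [0.5, 1.9, 7.0]
gripper_width: 41.4
```

```bash
python3 - <<'E'
from h import *
settle(4); rep()
E
```

```text
t 21.5 tcp [ 615.2 -403.   189.6] grasp155 [ 620.1 -404.7   34.7] tilt [ 0.0317 -0.0106] jaw [-0.999 -0.011] w 40.9 F [-0.3  2.   5.7]
```

Call:
apply_moves:
  fingers: [1,1,1,1,1,1,1,1,1,1]
  dp:
    - [0,0,5]
    - [-2,3,9]
    - [-4.6,39.6,10]
    - [-4.6,39.6,10]
    - [-4.6,39.6,10]
    - [-4.6,39.6,10]
    - [-4.6,39.6,10]
    - [-4.6,39.6,10]
    - [-4.6,39.6,10]
    - [-4.6,39.6,10]
  yaw: [0,0,0,0,0,0,0,0,0,0]

```text
clock: 22.5
position: [568.7, -3.6, 290.9]
ee_rot: [0.712, -0.702, 0.015, -0.009]
contact_force: [1.2, -0.6, -0.1]
gripper_width: 41.5
```

```bash
python3 - <<'E'
from h import *
settle(5); rep()
E
```

```text
t 22.75 tcp [569.1  -7.4 290. ] grasp155 [574.1  -9.  135.1] tilt [ 0.0323 -0.0104] jaw [-0.999 -0.01 ] w 41.4 F [-0.4 -0.3 -0.5]
```

Call:
apply_moves:
  fingers: [1,1,1,1,1,1,0.2,0.2,0.2,0.2]
  dp:
    - [0,0,-1]
    - [0,0,-3]
    - [0,0,-5]
    - [0,0,-6.3]
    - [0,0,-6.7]
    - [0,0,-6.7]
    - [0,0,-6.7]
    - [0,0,-6.7]
    - [0,0,-6.7]
    - [0,0,-6.7]
  yaw: [0,0,0,0,0,0,0,0,0,0]

```text
clock: 23.75
position: [569.1, -7.5, 223.5]
ee_rot: [0.711, -0.703, 0.015, -0.008]
contact_force: [-0.1, 0.4, -0.3]
gripper_width: 68.3
```

Call:
apply_moves:
  fingers: [0.2,0.2,0.2,0.2,0.2,0.2,0.2,0.2,0.2,0.2]
  dp:
    - [0,0,3]
    - [0,0,8]
    - [0,0,12]
    - [-3,15,19]
    - [-3,15,19]
    - [-3,15,19]
    - [-3,15,19]
    - [-3,15,19]
    - [-3,15,19]
    - [-3,15,19]
  yaw: [0,0,0,0,0,0,0,0,0,0]

```text
clock: 24.75
position: [539.1, 141.5, 412.4]
ee_rot: [0.71, -0.704, 0.015, -0.007]
contact_force: [0.2, -0.2, -0.1]
gripper_width: 68.2
```

```bash
python3 - <<'E'
from h import *
s=rep(); im,K,W=cam("wrist"); cv2.imwrite("pics/w7.png",im)
rings(im,K,W);print(discs(im,K,W,40))
im,K,W=cam("side"); cv2.imwrite("pics/s7.png",im)
E
```

```text
t 24.75 tcp [539.1 141.5 412.4] grasp155 [543.9 139.7 257.5] tilt [ 0.0311 -0.0113] jaw [-0.999 -0.009] w 68.2 F [ 0.2 -0.2 -0.1]
whitering [359. 170.] [37. 38.] [518.5 103.2]
whitering [247. 128.] [38. 40.] [601.3  73.7]
whitering [405.  49.] [41. 45.] [490.1  19.7]
[('red', [651.0, 320.0], [80.0, 217.0], [267.3, 228.0]), ('red', [251.0, 129.0], [76.0, 80.0], [601.5, 73.9]), ('yellow', [308.0, 32.0], [24.0, 49.0], [557.6, 5.6]), ('blue', [358.0, 167.0], [75.0, 77.0], [518.4, 102.3]), ('green', [398.0, 52.0], [73.0, 86.0], [491.8, 18.6])]
```

View pics/w7.png

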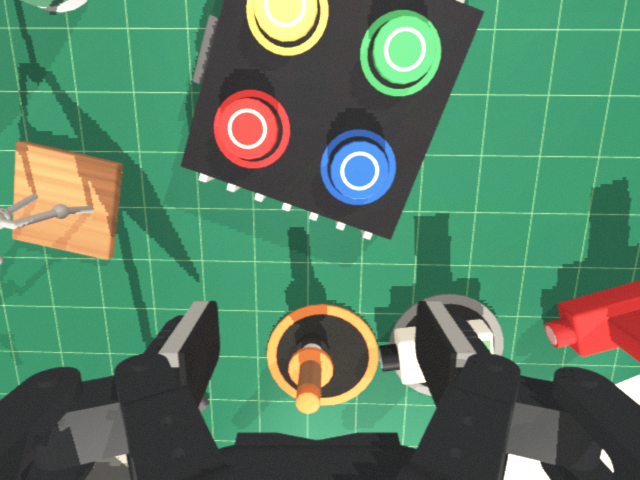

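All four caps sit loosely in their own recesses. The pusher collar is at (310,365) and its top at (308,402) on the orange pad; the white meter is at (430,350). Next I'll locate the pusher.

```bash
python3 - <<'E'
from h import *
s=rep()
im=cv2.imread("pics/w7.png"); g=get_image("wrist");K=np.array(g["mtx"])
T=np.eye(4);T[:3,:3]=R.from_quat(s["ee_rot"]).as_matrix();T[:3,3]=s["position"];W=T@np.array(g["tool_from_camera"])
print("top z92",ray(K,W,(308,403),92),"collar z42",ray(K,W,(310.5,366),42),"pad z4",ray(K,W,(323,355),4),"meterpad",ray(K,W,(448,346),4))
m=mask(im,"orange")
for k in cv2.findContours(m,cv2.RETR_EXTERNAL,cv2.CHAIN_APPROX_NONE)[0]:
    if cv2.contourArea(k)>50: e=cv2.fitEllipse(k); print("or",e)
im,K,W=cam("scene"); cv2.imwrite("pics/sc7.png",im)
for ce,st in blobs(im,"orange",30): print("scene or",ce,st)
for p in [(533,226),]:
    for z in (44,92): print(z,proj(K,W,[*p,z]))
cv2.imwrite("pics/c7.png",cv2.resize(im[290:430,300:500],None,fx=4,fy=4,interpolation=cv2.INTER_CUBIC))
E
```

```text
t 24.85 tcp [539.3 141.4 412.6] grasp155 [544.2 139.6 257.6] tilt [ 0.0314 -0.0113] jaw [-0.999 -0.009] w 68.4 F [-0.  -1.1 -0.7]
top z92 [554.79128047 279.89095484  92.        ] collar z42 [555.1421609  277.75489822  42.        ] pad z4 [544.56164071 288.28918408   4.        ] meterpad [423.94962946 275.52603582   4.        ]
scene or [385.3 342.5] [381 338   9   9  53]
scene or [382.8 356.3] [369 349  27  15 147]
scene or [397.1 378.4] [369 352  46  39 277]
44 [376.89961465 332.49204579]
92 [378.4307405  317.46411218]
```

View pics/c7.png

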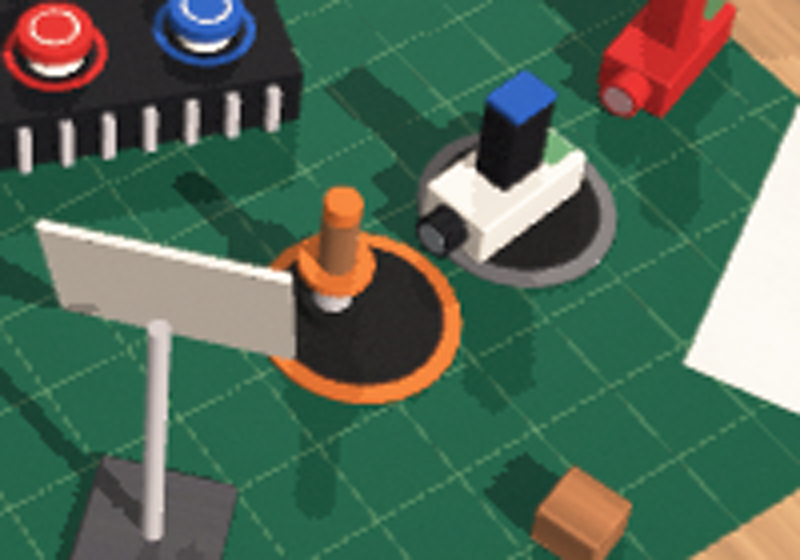

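```bash
python3 - <<'E'
from h import *
im,K,W=cam("scene")
r=lambda uv,z: ray(K,W,uv,z)[:2].round(1)
c=lambda u,v:(300+u/4,290+v/4)
print("pusher top",r(c(343,203),92),"collar",r((382.8,356.3),41))
print("card base corners z~3",r(c(103,458),6),r(c(238,490),6),r(c(150,535),6))
print("card corners: TL,TR top z222",r(c(38,222),222),r(c(294,274),222),"bottom R z118",r(c(295,358),118), "BL",r(c(62,302),118))
print("meter top centre z94",r(c(520,97),94),"block",r(c(585,495),26))
print("pad",r(c(365,320),4),"mpad",r(c(517,208),4))
E
```

```text
pusher top [557.3 284.6] collar [558.5 282.7]
card base corners z~3 [707.9 299.4] [660.9 349.5] [711.2 347.7]
card corners: TL,TR top z222 [747.1 307.1] [670.2 386.4] bottom R z118 [644.9 362.9] BL [719.6 280.2]
meter top centre z94 [436.  276.8] block [528.3 449.1]
pad [545.2 299.1] mpad [427.8 282.3]
```

View pics/s7.png

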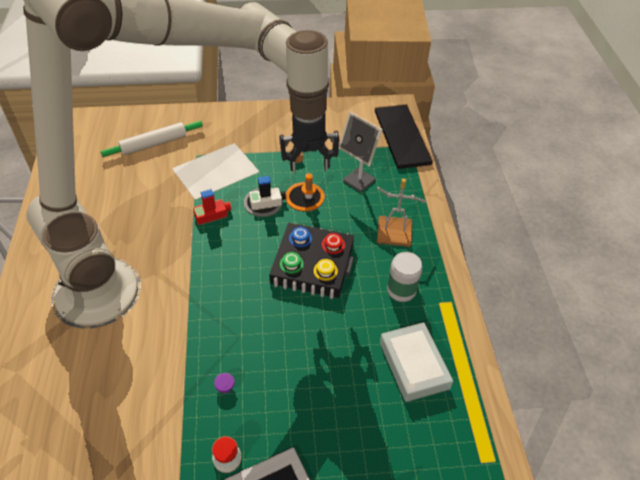

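Side view: caps in the lamp, card mark at (358,140) facing towards the robot and lamp, pusher at (309,185). I'll hover over the pusher and refine its position.

Call:
apply_moves:
  fingers: [0.4,0.4,0.4,0.4,0.4,0.4,0.4]
  dp:
    - [1.1,14,-7]
    - [1.1,14,-7]
    - [1.1,14,-7]
    - [1.1,14,-7]
    - [1.1,14,-7]
    - [1.1,14,-7]
    - [1.1,14,-7]
  yaw: [0,0,0,0,0,0,0]

```text
clock: 25.7
position: [550.6, 280.6, 344.2]
ee_rot: [0.71, -0.704, 0.015, -0.008]
contact_force: [-0.3, 0.1, 0.2]
gripper_width: 51.2
```

```bash
python3 - <<'E'
from h import *
rep(); im,K,W=cam("wrist"); cv2.imwrite("pics/w8.png",im)
m=mask(im,"orange")
for k in cv2.findContours(m,cv2.RETR_EXTERNAL,cv2.CHAIN_APPROX_NONE)[0]:
    if cv2.contourArea(k)>80: 
        e=cv2.fitEllipse(k); print(np.round(e[0]),np.round(e[1]),cv2.boundingRect(k),[ray(K,W,e[0],z)[:2].round(1) for z in (4,42,92)])
im,K,W=cam("side"); print(blobs(im,"orange",20)); 
for ce,st in blobs(im,"orange",20): print(ray(K,W,ce,44)[:2],ray(K,W,ce,88)[:2])
E
```

```text
t 25.7 tcp [550.6 280.6 344.2] grasp155 [555.8 279.  189.3] tilt [ 0.0336 -0.0099] jaw [-0.999 -0.008] w 51.2 F [-0.3  0.1  0.2]
[(array([308.6, 176.6]), array([306, 174,   6,   6,  29], dtype=int32)), (array([304.7, 196.2]), array([286, 183,  38,  28, 321], dtype=int32))]
[560.06246752 326.78740155] [555.76142876 281.05293183]
[542.97864194 250.03745074] [539.29598174 207.08107797]
```

View pics/w8.png

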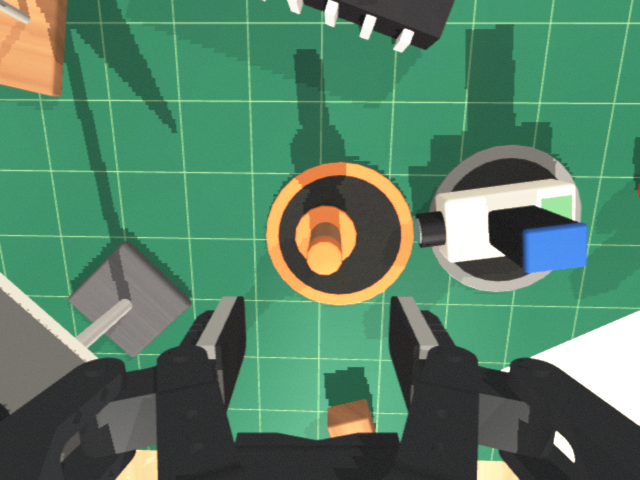

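The pusher top is at (325,261), the collar at (325,237) and the pad centre at (340,233). The meter's blue top is at (555,247) with its lens at (430,230), and the card base is at (130,298).

```bash
python3 - <<'E'
from h import *
im,K,W=cam("wrist"); rep()
f=lambda u,v,z: ray(K,W,(u,v),z)[:2].round(1)
print("pusher top",f(324.5,261,92),"collar",f(325.5,237,44),"pad",f(340,233,4),"mpad",f(507,218,4))
print("card base",f(130,298,4),[f(*p,4) for p in ((125,242),(190,300),(133,356),(70,298))])
m=mask(im,"blue"); k=max(cv2.findContours(m,0,1)[0],key=cv2.contourArea); r=cv2.minAreaRect(k); print(r)
b=cv2.boxPoints(r); P=np.array([f(*p,94) for p in b]); print("meter top",P.mean(0),P.tolist())
print("meter white top edge",f(440,196,34),f(573,182,34),"low edge",f(443,262,34))
E
```

```text
t 25.85 tcp [550.5 280.7 344. ] grasp155 [555.7 279.2 189.1] tilt [ 0.0335 -0.0098] jaw [-0.999 -0.008] w 51.0 F [ 0.3 -0.1 -0.3]
pusher top [554.5 281.9] collar [554.6 280.8] pad [544.4 287.9] mpad [423.6 274.9]
card base [708.4 343. ] [array([707.3, 297.3]), array([660.7, 343.7]), array([711.4, 394. ]), array([756.7, 344. ])]
((554.5614013671875, 247.0221710205078), (43.87388610839844, 67.35897064208984), 83.2901611328125)
meter top [434.65 271.75] [[454.3, 262.3], [421.1, 257.7], [414.6, 281.0], [448.6, 286.0]]
meter white top edge [480.7 254.8] [397.3 244.8] low edge [475.  299.7]
```

Call:
apply_moves:
  fingers: [0.4,0.4,0.4,0.4,0.4,1,1,1,1,1]
  dp:
    - [-0.2,0.2,-4]
    - [-0.2,0.2,-8]
    - [-0.2,0.2,-11.5]
    - [-0.2,0.2,-12.6]
    - [-0.2,0.2,-12.6]
    - [-0.2,0.2,-12.6]
    - [-0.2,0.2,-12.6]
    - [-0.2,0.2,-12.6]
    - [-0.2,0.2,-12.6]
    - [-0.2,0.2,-12.6]
  yaw: [0,0,0,0,0,0,0,0,0,0]

```text
clock: 26.85
position: [548.7, 283.2, 220.8]
ee_rot: [0.71, -0.704, 0.016, -0.01]
contact_force: [-3.4, 0.3, 5.7]
gripper_width: 18.5
```

```bash
python3 - <<'E'
from h import *
settle(3); rep()
E
```

```text
t 27.0 tcp [548.7 283.3 220.8] grasp155 [554.3 282.1  65.9] tilt [ 0.0363 -0.0075] jaw [-0.999 -0.008] w 18.7 F [-2.6 -0.1  5.6]
```

Call:
apply_moves:
  fingers: [1,1,1,1,1,1,1,1,1,1]
  dp:
    - [0,0,1]
    - [0,0,4]
    - [0,0,8]
    - [-3.6,-6,9]
    - [-3.6,-12,9]
    - [-3.6,-17.8,9]
    - [-3.6,-17.8,8]
    - [-3.6,-17.8,8]
    - [-3.6,-17.8,8]
    - [-3.6,-17.8,8]
  yaw: [0,0,0,0,0,0,0,0,0,0]

```text
clock: 28.0
position: [513.1, 105.8, 301.7]
ee_rot: [0.71, -0.704, 0.016, -0.011]
contact_force: [-0.8, 0.0, -1.2]
gripper_width: 18.6
```

```bash
python3 - <<'E'
from h import *
settle(1); rep(); im,K,W=cam("side"); cv2.imwrite("pics/s9.png",im)
im2,K2,W2=cam("scene")
a=cv2.resize(im[180:290,250:380],(520,440),interpolation=cv2.INTER_CUBIC)
print(proj(K2,W2,[519,103,80]))
b=cv2.resize(im2[210:340,280:400],(400,433),interpolation=cv2.INTER_CUBIC)
c=np.zeros((440,800,3),np.uint8); c[:,:400]=a[:,60:460]; c[:433,400:]=b; cv2.imwrite("pics/c9.png",c)
E
```

```text
t 28.05 tcp [513.1 106.1 301.5] grasp155 [519.  105.1 146.6] tilt [ 0.038  -0.0067] jaw [-0.999 -0.009] w 18.4 F [-0.3 -0.8 -1.4]
[351.15446641 283.91727752]
```

View pics/c9.png

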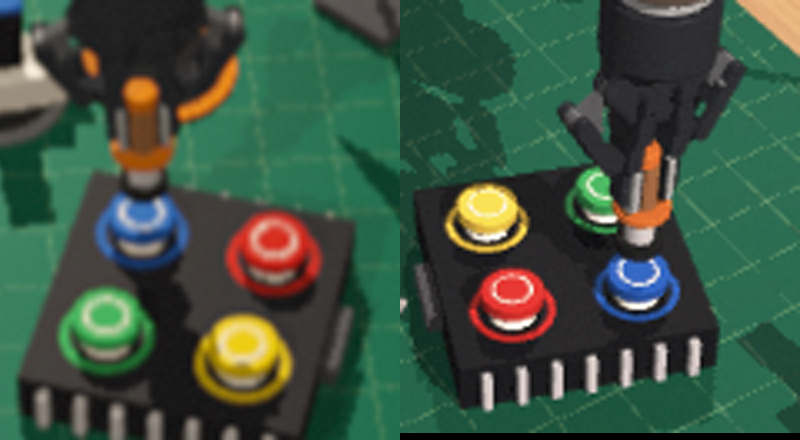

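The pusher hangs upright over blue, and all four caps still stand 10 mm proud. Press blue.

Call:
apply_moves:
  fingers: [1,1,1,1,1,1,1,1,1,1]
  dp:
    - [-0.2,-0.2,-0.8]
    - [-0.2,-0.2,-1.8]
    - [-0.2,-0.2,-2.3]
    - [-0.2,-0.2,-2.6]
    - [-0.2,-0.2,-2.9]
    - [-0.2,-0.2,-3.2]
    - [-0.2,-0.2,-3.4]
    - [-0.2,-0.2,-3.6]
    - [-0.2,-0.2,-3.8]
    - [-0.2,-0.2,-3.8]
  yaw: [0,0,0,0,0,0,0,0,0,0]

```text
clock: 29.15
position: [511.2, 104.4, 266.5]
ee_rot: [0.711, -0.703, 0.016, -0.011]
contact_force: [-7.6, 0.1, 19.6]
gripper_width: 18.8
```

```bash
python3 - <<'E'
from h import *
settle(1); rep()
im,K,W=cam("side"); print([ (d,ray(K,W,d[1],58)[:2].round(1)) for d in discs(im,K,W,48,("blue",),amin=60,clo=5)])
E
```

```text
t 29.2 tcp [511.2 104.4 266.5] grasp155 [517.2 103.2 111.6] tilt [ 0.0389 -0.0076] jaw [-0.999 -0.011] w 18.8 F [-6.8 -0.3 20. ]
[(('blue', [300.0, 238.0], [17.0, 23.0], [518.9, 96.8]), array([518.1,  87.6]))]
```

Call:
apply_moves:
  fingers: [1,1,1,1,1,1,1,1,1,1]
  dp:
    - [0,0,1]
    - [0,0,3.5]
    - [0,0,3.8]
    - [3,-1,3.8]
    - [7,-2.5,3.8]
    - [8.4,-2.8,3.8]
    - [8.4,-2.8,3.8]
    - [8.4,-2.8,3.8]
    - [8.4,-2.8,3.8]
    - [8.4,-2.8,3.8]
  yaw: [0,0,0,0,0,0,0,0,0,0]

```text
clock: 30.25
position: [594.4, 76.7, 304.5]
ee_rot: [0.711, -0.703, 0.016, -0.011]
contact_force: [-1.2, 0.5, -1.5]
gripper_width: 18.7
```

```bash
cat >> h.py <<'E'
SOCK=dict(red=(602.2,74.4),yellow=(573.9,-8.8),blue=(518.9,102.8),green=(490.6,19.3))
def heights(name="side"):
    """white-ring centre row of each cap vs rows predicted for loose (60) and home (50)"""
    im,K,W=cam(name); h=cv2.cvtColor(im,cv2.COLOR_BGR2HSV); 
    for c,p in SOCK.items():
        a=proj(K,W,[*p,60]); b=proj(K,W,[*p,50]); 
        m=mask(im,c); u,v=a.round().astype(int); 
        sub=h[v-14:v+18,u-14:u+15]; w=cv2.inRange(sub,(0,0,150),(180,130,255))&~cv2.inRange(sub,(0,131,0),(180,255,255))
        n,l,st,ce=cv2.connectedComponentsWithStats(w)
        print(name,c,"loose",a.round(1),"home",b.round(1),[((ce[i]+[u-14,v-14]).round(1).tolist(),int(st[i][4]),st[i][2:4].tolist()) for i in range(1,n) if st[i][4]>8])
E
python3 - <<'E'
from h import *
rep(); heights("side"); heights("scene")
E
```

```text
t 30.25 tcp [594.4  76.7 304.5] grasp155 [600.3  75.5 149.6] tilt [ 0.0385 -0.0075] jaw [-0.999 -0.012] w 18.7 F [-1.2  0.5 -1.5]
side red loose [333.1 239.6] home [332.9 242.1] [([332.6, 240.7], 35, [11, 9])]
side yellow loose [325.3 265.8] home [325.2 268.2] [([325.0, 265.8], 47, [12, 10]), ([325.3, 274.6], 10, [7, 2])]
side blue loose [299.9 233. ] home [299.9 235.5] [([300.0, 235.4], 82, [13, 11])]
side green loose [291.  258.8] home [291.  261.3] [([290.9, 258.5], 106, [13, 12])]
scene red loose [313.2 296.1] home [313.2 299.2] [([314.1, 284.8], 32, [7, 6]), ([314.1, 296.9], 29, [12, 8]), ([314.2, 306.5], 32, [13, 5])]
scene yellow loose [305.5 270.1] home [305.5 273.2] [([301.5, 271.2], 16, [5, 8]), ([311.1, 271.3], 15, [3, 12]), ([303.8, 280.5], 16, [8, 4]), ([314.1, 284.8], 32, [7, 6])]
scene blue loose [350.8 290.1] home [350.7 293.2] [([350.8, 293.3], 54, [14, 10])]
scene green loose [341.3 264.6] home [341.2 267.7] [([341.3, 265.1], 59, [13, 9]), ([342.1, 274.6], 30, [12, 4])]
```

Blue is home: its ring row matches the "home" prediction in both views. Press red.

Call:
apply_moves:
  fingers: [1,1,1,1,1,1,1,1,1,1]
  dp:
    - [0,0,-0.9]
    - [0,0,-2]
    - [0,0,-2.6]
    - [0,0,-2.9]
    - [0,0,-3.2]
    - [0,0,-3.5]
    - [0,0,-3.7]
    - [0,0,-3.9]
    - [0,0,-4.2]
    - [0,0,-4.2]
  yaw: [0,0,0,0,0,0,0,0,0,0]

```text
clock: 31.35
position: [594.8, 76.8, 266.6]
ee_rot: [0.712, -0.702, 0.017, -0.011]
contact_force: [-8.0, 0.9, 18.2]
gripper_width: 18.7
```

Call:
apply_moves:
  fingers: [1,1,1,1,1,1,1,1,1,1]
  dp:
    - [0,0,1]
    - [0,0,3.5]
    - [0,0,3.8]
    - [-1,-3,3.8]
    - [-2,-6,3.8]
    - [-2.8,-8.3,3.8]
    - [-2.8,-8.3,3.8]
    - [-2.8,-8.3,3.8]
    - [-2.8,-8.3,3.8]
    - [-2.8,-8.3,3.8]
  yaw: [0,0,0,0,0,0,0,0,0,0]

```text
clock: 32.35
position: [567.1, -5.5, 304.3]
ee_rot: [0.712, -0.702, 0.017, -0.011]
contact_force: [0.5, 1.0, -1.6]
gripper_width: 18.6
```

```bash
python3 - <<'E'
from h import *
rep(); heights("side"); heights("scene")
E
```

```text
t 32.35 tcp [567.1  -5.5 304.3] grasp155 [573.4  -6.7 149.4] tilt [ 0.0406 -0.0083] jaw [-0.999 -0.014] w 18.6 F [ 0.5  1.  -1.6]
side red loose [333.1 239.6] home [332.9 242.1] []
side yellow loose [325.3 265.8] home [325.2 268.2] [([324.9, 266.9], 35, [12, 9]), ([325.3, 274.6], 10, [7, 2])]
side blue loose [299.9 233. ] home [299.9 235.5] [([299.4, 235.8], 71, [13, 11])]
side green loose [291.  258.8] home [291.  261.3] [([291.0, 258.5], 105, [13, 12])]
scene red loose [313.2 296.1] home [313.2 299.2] [([313.4, 300.2], 34, [12, 9])]
scene yellow loose [305.5 270.1] home [305.5 273.2] [([306.0, 258.8], 33, [7, 6]), ([305.2, 270.9], 34, [12, 8]), ([305.7, 280.3], 25, [12, 4])]
scene blue loose [350.8 290.1] home [350.7 293.2] [([350.8, 293.3], 54, [14, 10])]
scene green loose [341.3 264.6] home [341.2 267.7] [([341.2, 265.1], 59, [13, 9]), ([342.1, 274.6], 30, [12, 4])]
```

Red is home. Next yellow, then across to green.

Call:
apply_moves:
  fingers: [1,1,1,1,1,1,1,1,1,1]
  dp:
    - [-0.1,-0.1,-0.9]
    - [-0.1,-0.1,-2]
    - [-0.1,-0.1,-2.6]
    - [-0.1,-0.1,-2.9]
    - [-0.1,-0.1,-3.2]
    - [-0.1,-0.1,-3.5]
    - [-0.1,-0.1,-3.7]
    - [-0.1,-0.1,-3.9]
    - [-0.1,-0.1,-4.2]
    - [-0.1,-0.1,-4.2]
  yaw: [0,0,0,0,0,0,0,0,0,0]

```text
clock: 33.45
position: [566.2, -6.4, 266.5]
ee_rot: [0.712, -0.701, 0.018, -0.011]
contact_force: [-8.3, 1.8, 22.2]
gripper_width: 19.1
```

Call:
apply_moves:
  fingers: [1,1,1,1,1,1,1,1,1,1]
  dp:
    - [0,0,1]
    - [0,0,3.5]
    - [0,0,3.8]
    - [-3,1,3.8]
    - [-7,2,3.8]
    - [-8.3,2.8,3.8]
    - [-8.3,2.8,3.8]
    - [-8.3,2.8,3.8]
    - [-8.3,2.8,3.8]
    - [-8.3,2.8,3.8]
  yaw: [0,0,0,0,0,0,0,0,0,0]

```text
clock: 34.45
position: [484.1, 21.5, 304.2]
ee_rot: [0.712, -0.702, 0.018, -0.011]
contact_force: [0.6, -1.6, -0.6]
gripper_width: 18.6
```

```bash
python3 - <<'E'
from h import *
rep(); heights("side"); heights("scene")
E
```

```text
t 34.45 tcp [484.1  21.5 304.2] grasp155 [490.6  20.  149.4] tilt [ 0.0419 -0.0097] jaw [-0.999 -0.015] w 18.6 F [ 0.6 -1.6 -0.6]
side red loose [333.1 239.6] home [332.9 242.1] [([332.4, 242.1], 38, [11, 9])]
side yellow loose [325.3 265.8] home [325.2 268.2] [([324.8, 268.7], 31, [11, 9])]
side blue loose [299.9 233. ] home [299.9 235.5] [([303.2, 235.8], 40, [7, 11])]
side green loose [291.  258.8] home [291.  261.3] [([290.8, 260.2], 73, [13, 10])]
scene red loose [313.2 296.1] home [313.2 299.2] [([313.5, 300.1], 33, [12, 9])]
scene yellow loose [305.5 270.1] home [305.5 273.2] [([305.5, 273.8], 33, [12, 8])]
scene blue loose [350.8 290.1] home [350.7 293.2] [([350.7, 293.3], 55, [14, 10])]
scene green loose [341.3 264.6] home [341.2 267.7] [([342.1, 253.1], 32, [7, 5]), ([341.1, 265.2], 57, [13, 9]), ([342.1, 274.6], 30, [12, 4])]
```

Call:
apply_moves:
  fingers: [1,1,1,1,1,1,1,1,1,1]
  dp:
    - [-0.1,-0.1,-0.9]
    - [-0.1,-0.1,-2]
    - [-0.1,-0.1,-2.6]
    - [-0.1,-0.1,-2.9]
    - [-0.1,-0.1,-3.2]
    - [-0.1,-0.1,-3.5]
    - [-0.1,-0.1,-3.7]
    - [-0.1,-0.1,-3.9]
    - [-0.1,-0.1,-4.2]
    - [-0.1,-0.1,-4.2]
  yaw: [0,0,0,0,0,0,0,0,0,0]

```text
clock: 35.55
position: [483.3, 20.6, 266.4]
ee_rot: [0.713, -0.701, 0.019, -0.011]
contact_force: [-8.8, 1.7, 28.2]
gripper_width: 18.8
```

Call:
apply_moves:
  fingers: [1,1,1,1,1,1,1,1,1,1]
  dp:
    - [0,0,1]
    - [0,0,4]
    - [0,0,6]
    - [5.4,26.9,6]
    - [5.4,26.9,6]
    - [5.4,26.9,6]
    - [5.4,26.9,6]
    - [5.4,26.9,6]
    - [5.4,26.9,6]
    - [5.4,26.9,6]
  yaw: [0,0,0,0,0,0,0,0,0,0]

```text
clock: 36.55
position: [537.7, 293.1, 325.7]
ee_rot: [0.714, -0.7, 0.019, -0.012]
contact_force: [-0.4, -0.1, -1.5]
gripper_width: 18.7
```

```bash
python3 - <<'E'
from h import *
settle(5); rep(); heights("side"); heights("scene")
E
```

```text
t 36.8 tcp [537.1 288.4 326.4] grasp155 [543.8 286.7 171.6] tilt [ 0.043  -0.0114] jaw [-0.999 -0.016] w 18.6 F [-0.5 -0.  -1.8]
side red loose [333.1 239.6] home [332.9 242.1] [([334.7, 245.0], 9, [6, 3])]
side yellow loose [325.3 265.8] home [325.2 268.2] []
side blue loose [299.9 233. ] home [299.9 235.5] [([297.4, 234.6], 48, [9, 11])]
side green loose [291.  258.8] home [291.  261.3] [([291.0, 260.8], 103, [13, 12])]
scene red loose [313.2 296.1] home [313.2 299.2] [([313.3, 300.2], 30, [12, 9])]
scene yellow loose [305.5 270.1] home [305.5 273.2] [([304.1, 270.4], 9, [8, 3]), ([306.5, 275.3], 20, [12, 7])]
scene blue loose [350.8 290.1] home [350.7 293.2] [([353.0, 293.3], 37, [10, 10])]
scene green loose [341.3 264.6] home [341.2 267.7] [([341.2, 268.0], 61, [13, 9])]
```

All four caps read home. Put the push tool back on its pad.

Call:
apply_moves:
  fingers: [1,1,1,1,1,1,0.5,0.5,0.5,0.5]
  dp:
    - [0,0,-3]
    - [0,0,-6]
    - [0,0,-8.5]
    - [0,0,-9.8]
    - [0,0,-10.4]
    - [0,0,-10.6]
    - [0,0,-10.6]
    - [0,0,-10.5]
    - [0,0,-10.5]
    - [0,0,-10.5]
  yaw: [0,0,0,0,0,0,0,0,0,0]

```text
clock: 37.9
position: [537.4, 288.7, 222.7]
ee_rot: [0.712, -0.701, 0.019, -0.012]
contact_force: [0.2, 0.3, -0.5]
gripper_width: 42.6
```

Call:
apply_moves:
  fingers: [0.4,0.4,0.4,0.4,0.4,0.4,0.4,0.4,0.4,0.4]
  dp:
    - [0,0,2]
    - [0,0,6]
    - [0,0,11]
    - [0,0,15]
    - [0,0,17]
    - [-5,0,17]
    - [-10,0,17]
    - [-14,0,17]
    - [-14,0,17]
    - [-14,0,17]
  yaw: [0,0,0,0,0,0,0,0,0,0]

```text
clock: 38.9
position: [396.7, 288.7, 393.7]
ee_rot: [0.713, -0.701, 0.019, -0.013]
contact_force: [-0.2, -0.5, -0.3]
gripper_width: 51.4
```

```bash
python3 - <<'E'
from h import *
settle(2); s=rep(); print("joints",s["joints"].round(2)); im,K,W=cam("wrist"); cv2.imwrite("pics/w10.png",im)
f=lambda p,z: ray(K,W,p,z)[:2].round(1)
for nm,z in (("orange",44),("blue",94)):
    for k in cv2.findContours(mask(im,nm),0,1)[0]:
        if cv2.contourArea(k)>100:
            r=cv2.minAreaRect(k); P=np.array([f(p,z) for p in cv2.boxPoints(r)]); print(nm,np.round(r[0]),np.round(r[1]),P.mean(0),P.tolist(), f(r[0],92))
im,K,W=cam("side")
print([(ce,st[2:],f(ce,44),f(ce,90)) for ce,st in blobs(im,"orange",20)])
E
```

```text
t 39.0 tcp [397.9 288.9 393.1] grasp155 [405.  287.6 238.2] tilt [ 0.0458 -0.0088] jaw [-0.999 -0.016] w 51.3 F [-0.5 -0.2  0.9]
joints [ 0.97  0.16 -0.36  0.05 -1.04 -0.98]
blue [285. 210.] [37. 48.] [431.925 272.275] [[448.6, 262.7], [418.1, 258.2], [414.9, 281.7], [446.1, 286.5]] [432.1 272.5]
blue [532. 157.] [38. 57.] [282.125 236.525] [[302.2, 231.1], [271.6, 220.8], [261.8, 241.7], [292.9, 252.5]] [281.2 236.5]
[(array([305.1, 175.6]), array([ 6,  6, 29], dtype=int32), array([550.5, 331.5]), array([546.3, 283.5])), (array([304.4, 195.8]), array([ 38,  27, 305], dtype=int32), array([542.3, 251.6]), array([538.4, 206.7]))]
```

The pusher stands on its pad. Now turn the jaws across the meter's grip.

Call:
apply_moves:
  fingers: [0.2,0.2,0.2,0.2,0.2,0.2,0.2,0.2,0.2,0.2]
  dp:
    - [0.5,0,0]
    - [1,0,0]
    - [2,-0.5,0]
    - [3,-1,0]
    - [3.6,-1,0]
    - [3.6,-1,0]
    - [3.6,-1,0]
    - [3.6,-1,0]
    - [3.6,-1,0]
    - [3.6,-1,0]
  yaw: [-8,-16,-24,-32,-40,-48,-57,-66,-75,-83]

```text
clock: 40.1
position: [435.3, 278.8, 392.0]
ee_rot: [-0.07, 0.997, -0.023, -0.004]
contact_force: [0.3, -0.4, -0.7]
gripper_width: 68.3
```

```bash
python3 - <<'E'
from h import *
settle(4); s=rep(); print("joints",s["joints"].round(2)); im,K,W=cam("wrist"); cv2.imwrite("pics/w11.png",im)
f=lambda p,z: ray(K,W,p,z)[:2].round(1)
for nm,z in (("blue",94),):
    for k in cv2.findContours(mask(im,nm),0,1)[0]:
        if cv2.contourArea(k)>100:
            r=cv2.minAreaRect(k); P=np.array([f(p,z) for p in cv2.boxPoints(r)]); print(nm,np.round(r[0]),np.round(r[1]),P.mean(0),P.tolist())
im,K,W=cam("side"); 
for ce,st in blobs(im,"blue",20): print("side",ce,st[2:],f(ce,94))
g=cv2.cvtColor(im,cv2.COLOR_BGR2GRAY); cv2.imwrite("pics/card.png",cv2.resize(im[105:200,325:395],None,fx=6,fy=6,interpolation=cv2.INTER_CUBIC))
im,K,W=cam("scene"); 
for ce,st in blobs(im,"blue",20): 
    if ce[0]>400: print("scene",ce,st[2:],f(ce,94))
E
```

```text
t 40.3 tcp [434.9 278.8 392.2] grasp155 [434.3 271.6 237.3] tilt [-0.004  -0.0464] jaw [-0.149  0.988] w 68.4 F [ 0.6 -0.5  0.2]
joints [ 0.89  0.22 -0.28  0.03 -1.12 -2.33]
blue [110. 285.] [74. 64.] [492.4   130.675] [[494.9, 97.2], [457.9, 127.6], [488.8, 163.9], [528.0, 134.0]]
blue [330. 231.] [46. 35.] [431.3   273.025] [[418.1, 259.7], [414.6, 281.6], [444.4, 286.6], [448.1, 264.2]]
side [263.8 180. ] [12  7 71] [433.  269.9]
side [207.1 193.4] [12  7 53] [281.6 229.3]
side [299.6 238.3] [ 23  18 188] [514.7  56. ]
side [299.9 235.2] [ 7  5 26] [516.2  66.1]
scene [618.   97.3] [  47   64 2260] [-785.8 -170.9]
scene [628.8 142.2] [21 13 63] [-548.3   44. ]
scene [471.7 278.8] [ 15  12 105] [286.2 242.5]
scene [430.  313.9] [ 17  13 135] [435.4 276. ]
```

View pics/card.png

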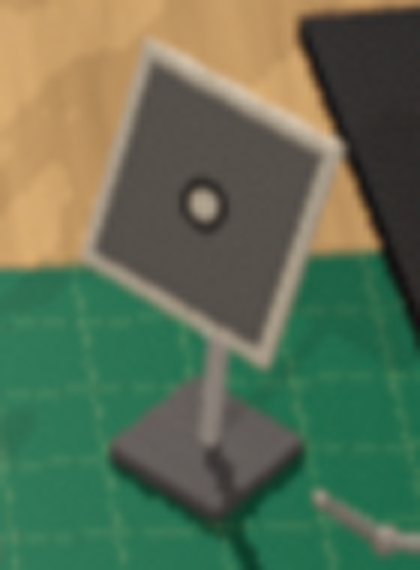

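The card mark is at side pixel (359,139) and the card is turned about 45°. The jaws lie across the meter's grip, so descend and grasp.

Call:
apply_moves:
  fingers: [0.2,0.2,0.2,0.2,0.2,0.2,1,1,1,1]
  dp:
    - [-0.2,0.1,-4.5]
    - [-0.2,0.1,-9]
    - [-0.2,0.1,-13]
    - [-0.2,0.1,-16]
    - [-0.2,0.1,-17]
    - [-0.2,0.1,-17]
    - [-0.2,0.1,-17]
    - [-0.2,0.1,-17]
    - [-0.2,0.1,-17]
    - [-0.2,0.1,-17]
  yaw: [0,0,0,0,0,0,0,0,0,0]

```text
clock: 41.45
position: [433.1, 280.8, 224.6]
ee_rot: [-0.075, 0.997, -0.021, -0.002]
contact_force: [-2.0, 1.3, 5.0]
gripper_width: 23.6
```

```bash
python3 - <<'E'
from h import *
settle(3); s=rep(); im,K,W=cam("side")
f=lambda u,v,z: ray(K,W,(325+u/6,105+v/6),z).round(1)
print("mid",f(204,205,170),"TL",f(150,42,222),"TR",f(343,147,222),"BL",f(88,255,118),"BR",f(265,362,118))
print("base", f(208,453,8))
E
```

```text
t 41.6 tcp [433.1 280.8 224.6] grasp155 [433.1 274.3  69.8] tilt [-0.     -0.0419] jaw [-0.149  0.988] w 23.5 F [-1.6 -0.2  5.7]
mid [695.6 331.5 170. ] TL [674.1 383.  222. ] TR [749.3 305.2 222. ] BL [649.  360.4 118. ] BR [720.9 282.6 118. ]
base [710.8 337.8   8. ]
```

Call:
apply_moves:
  fingers: [1,1,1,1,1,1,1,1,1,1]
  dp:
    - [0,0,2]
    - [0,0,6]
    - [0,0,10]
    - [0,0,13]
    - [2,-1,15]
    - [5,-2,15]
    - [8,-3,15]
    - [11,-4,15]
    - [13.5,-5,15]
    - [14.7,-5.3,15]
  yaw: [0,0,0,0,6,13,20,27,33,36]

```text
clock: 42.65
position: [581.4, 226.5, 374.2]
ee_rot: [-0.38, 0.925, -0.02, 0.005]
contact_force: [-0.1, -0.1, -3.9]
gripper_width: 23.2
```

```bash
cat >> h.py <<'E'
def meterchk():
    mid=np.array([696.5,332,170]); out={}
    for n in ("side","scene"):
        im,K,W=cam(n); cv2.imwrite(f"pics/mt_{n}.png",im)
        for z in (244,):
            for ce,st in blobs(im,"blue",20):
                p=ray(K,W,ce,z)[:2]
                if abs(p[0]-584)<50 and abs(p[1]-221)<50: print(n,"meter top",ce,st[2:],p.round(1))
E
python3 - <<'E'
from h import *
settle(5); s=rep(); meterchk()
E
```

```text
t 42.9 tcp [579.4 227.7 374.5] grasp155 [583.  222.4 219.6] tilt [ 0.0235 -0.034 ] jaw [-0.701  0.712] w 23.6 F [-0.2  1.  -2.9]
side meter top [319.5 148.3] [ 7  8 42] [575.7 217.6]
scene meter top [361.3 274.1] [ 14  15 151] [585.9 226.4]
```

Call:
apply_moves:
  fingers: [1,1,1,1,1,1,1,1,1,1]
  dp:
    - [0,0,0]
    - [0,0,0]
    - [0,0,0]
    - [0,0,0]
    - [0,0,0]
    - [0,0,0]
    - [0,0,0]
    - [0,0,0]
    - [0,0,0]
    - [0,0,0]
  yaw: [0,0,0,0,0,0,0,0,0,0]

```text
clock: 44.0
position: [579.3, 228.0, 374.8]
ee_rot: [-0.379, 0.925, -0.02, 0.005]
contact_force: [0.5, -0.3, -2.1]
gripper_width: 23.1
```

```bash
python3 - <<'E'
from h import *
s=rep(); meterchk()
# body check: white region and dark barrel in the scene view against the predicted model points
im,K,W=cam("scene"); h=cv2.cvtColor(im,cv2.COLOR_BGR2HSV)
o=np.array([583.8,221.5,154]); c,sn=np.cos(.777),np.sin(.777)
P=lambda x,y,z: proj(K,W,o+[c*x-sn*y,sn*x+c*y,z])
pts=[P(x,y,z) for x in(-42,42) for y in(-22,22) for z in(0,30)]
hull=cv2.convexHull(np.float32(pts)); x,y,w,hh=cv2.boundingRect(hull); print("pred body bbox",x,y,w,hh,"lens",P(58,0,16).round(1))
win=np.zeros(im.shape[:2],np.uint8); cv2.rectangle(win,(x-12,y-12),(x+w+12,y+hh+12),255,-1)
m=cv2.inRange(h,(0,0,150),(180,60,255))&win
n,l,st,ce=cv2.connectedComponentsWithStats(m); 
for i in range(1,n):
    if st[i][4]>60: print("white",st[i],ce[i].round(1))
E
```

```text
t 44.0 tcp [579.3 228.  374.8] grasp155 [583.1 222.8 219.9] tilt [ 0.0244 -0.0337] jaw [-0.702  0.711] w 23.1 F [ 0.5 -0.3 -2.1]
side meter top [319.4 148.1] [ 8  8 46] [575.5 218.3]
scene meter top [361.4 274.1] [ 15  15 154] [585.7 226.5]
pred body bbox 343 278 32 45 lens [353.1 320.9]
white [345 280  29  43 517] [359.6 304.6]
```

The white body sits where predicted (345..374, 280..323 against 343..375, 278..323), so the meter is level and aimed. I'll hold it a little longer and then take it back.

Call:
apply_moves:
  fingers: [1,1,1,1,1,1,1,1,1,1]
  dp:
    - [0,0,0]
    - [0,0,0]
    - [0,0,0]
    - [0,0,0]
    - [0,0,0]
    - [0,0,0]
    - [0,0,0]
    - [0,0,0]
    - [0,0,0]
    - [0,0,0]
  yaw: [0,0,0,0,0,0,0,0,0,0]

```text
clock: 45.15
position: [579.3, 228.0, 374.8]
ee_rot: [-0.379, 0.925, -0.02, 0.005]
contact_force: [-0.0, -0.0, -2.1]
gripper_width: 23.0
```

Call:
apply_moves:
  fingers: [1,1,1,1,1,1,1,1,1,1]
  dp:
    - [-2,1,0]
    - [-5,2,0]
    - [-8,3,0]
    - [-11,4,0]
    - [-14,5,0]
    - [-15.2,5.3,0]
    - [-15.2,5.3,-2]
    - [-15.2,5.3,-4]
    - [-15.2,5.3,-6]
    - [-15.2,5.3,-6]
  yaw: [-6,-13,-20,-27,-33,-36,-36,-36,-36,-36]

```text
clock: 46.15
position: [426.6, 280.3, 312.5]
ee_rot: [-0.075, 0.997, -0.023, -0.004]
contact_force: [0.2, -0.5, -3.0]
gripper_width: 23.7
```

```bash
python3 - <<'E'
from h import *
settle(4); s=rep()
im,K,W=cam("scene")
for ce,st in blobs(im,"blue",40): 
    p=ray(K,W,ce,94+s["position"][2]-224.6)[:2]
    if 380<p[0]<480: print(ce,p)
E
```

```text
t 46.35 tcp [427.7 281.4 316.1] grasp155 [428.  275.3 161.3] tilt [ 0.0019 -0.0398] jaw [-0.15   0.988] w 23.4 F [-0.7  0.1 -2.7]
[436.  283.3] [436.0514596  277.06501588]
```

Call:
apply_moves:
  fingers: [1,1,1,1,1,1,1,0.3,0.3,0.3]
  dp:
    - [-0.1,0,-2.5]
    - [-0.1,0,-5]
    - [-0.1,0,-7]
    - [-0.1,0,-8.4]
    - [-0.1,0,-9]
    - [-0.1,0,-9.1]
    - [-0.1,0,-9.1]
    - [-0.1,0,-9.1]
    - [-0.1,0,-9.1]
    - [-0.1,0,-9.1]
  yaw: [0,0,0,0,0,0,0,0,0,0]

```text
clock: 47.4
position: [426.9, 281.6, 226.1]
ee_rot: [-0.075, 0.997, -0.019, 0.0]
contact_force: [0.0, -0.2, -0.1]
gripper_width: 59.8
```

```bash
python3 - <<'E'
from h import *
settle(2); s=rep()
E
```

```text
t 47.5 tcp [426.8 281.5 225.7] grasp155 [427.2 275.5  70.8] tilt [ 0.0027 -0.0387] jaw [-0.15   0.988] w 60.0 F [-0.4 -0.5  0.1]
```

Call:
apply_moves:
  fingers: [0.3,0.3,0.3,0.3,0.3,0.3,0.3,0.3,0.3,0.3]
  dp:
    - [0,0,2]
    - [0,0,6]
    - [0,0,11]
    - [0,0,16]
    - [0,0,18]
    - [2,-20,18]
    - [2,-28,18]
    - [2,-28,18]
    - [2,-28,18]
    - [2,-28,18]
  yaw: [0,0,0,0,0,0,0,0,0,0]

```text
clock: 48.5
position: [444.2, 30.3, 406.2]
ee_rot: [-0.076, 0.997, -0.019, 0.0]
contact_force: [1.0, 0.1, 0.6]
gripper_width: 59.6
```

```bash
python3 - <<'E'
from h import *
settle(6); rep(); heights("side"); heights("scene")
for n in ("side","scene"):
    im,K,W=cam(n); f=lambda p,z: ray(K,W,p,z)[:2].round(1)
    for ce,st in blobs(im,"orange",20): print(n,"orange",ce,st[2:],f(ce,42),f(ce,90))
    for ce,st in blobs(im,"blue",40):
        p=f(ce,94)
        if 380<p[0]<480: print(n,"meter",ce,st[2:],p)
    for nm,p in (("pusher top",(546,286,92)),("pusher collar",(546,286,44)),("meter top",(427,274,94))): print(n,nm,proj(K,W,p).round(1))
E
```

```text
t 48.8 tcp [444.9  32.7 405.9] grasp155 [445.4  26.7 251. ] tilt [ 0.0032 -0.0385] jaw [-0.15   0.988] w 59.6 F [-0.5  0.9 -0.2]
side red loose [333.1 239.6] home [332.9 242.1] [([332.6, 242.2], 39, [11, 9])]
side yellow loose [325.3 265.8] home [325.2 268.2] [([324.8, 268.7], 31, [11, 9])]
side blue loose [299.9 233. ] home [299.9 235.5] [([300.0, 235.4], 82, [13, 11])]
side green loose [291.  258.8] home [291.  261.3] [([290.9, 260.8], 102, [13, 12])]
scene red loose [313.2 296.1] home [313.2 299.2] [([313.6, 300.1], 34, [12, 9])]
scene yellow loose [305.5 270.1] home [305.5 273.2] [([305.5, 273.8], 33, [12, 8])]
scene blue loose [350.8 290.1] home [350.7 293.2] [([350.8, 293.3], 54, [14, 10])]
scene green loose [341.3 264.6] home [341.2 267.7] [([341.2, 268.1], 60, [13, 9])]
side orange [305.3 175.4] [ 6  6 29] [551.3 334.4] [546.9 284.3]
side orange [304.4 195.6] [ 38  27 305] [542.5 254.4] [538.5 207.4]
side pusher top [304.9 174.5]
side pusher collar [304.8 187. ]
side meter top [261.5 179. ]
scene orange [389.7 342.7] [ 9  8 43] [525.2 261.8] [552.4 291.5]
scene orange [384.3 356.2] [ 29  14 139] [556.3 284.7] [581.8 313.3]
scene orange [396.7 378.7] [ 45  38 246] [568.5 343. ] [593.4 368.6]
scene meter [431.2 313. ] [ 17  13 133] [431.6 275.3]
scene pusher top [390.7 338.9]
scene pusher collar [388.7 354. ]
scene meter top [432.5 311.8]
```

```bash
python3 - <<'E'
from h import *
print(job_done()); rep()
E
```

```text
the job is handed in; nothing more can be done
None
the job is handed in; nothing more can be done
```

I finished the job and handed it in at about 49 s; no verdict is given. All four caps (red, yellow, blue and green) were present, and each was set in its own recess and pressed home with the push tool. Yellow was knocked about 45 mm aside during the run; I found it again and placed it.

- **Meter:** I held it 100 mm in front of the card's middle for just over 2 s, then put it back on its pad. The image of its body matched the predicted level pose to about 2 px.
- **Caps:** the last check in both fixed views put every cap within about 1 px of its fully home position.
- **Push tool and meter on their pads:** both stand upright. The push tool is about 2–8 mm from its pad's centre and the meter about 5–8 mm, against a limit of 30 mm.

**Checks that disagreed or fell short:**
- The cameras differed by about 2–5 mm in position.
- The last side-view search did not find the meter's blue top, probably because the arm was in the way. Its final position therefore comes from the scene camera alone.
- The tool slowly tilted to about 0.04 rad over the run. I aimed around it, and it showed no effect on the results.
- I did not measure the can, jar, block or case again at the end. No move went near them.

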